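# Pack the RF module kit, leave the red-tagged faulty units

## Task

Pack the RF kit: take the good filter, amplifier, load and attenuator off the bench mat and set each one down, upright, fully into the recess of the kit tray that is shaped for it (long slot, square, large round well, small round well). Set them down gently rather than dropping them, and leave the red-tagged faulty amplifier and load where they stand on the mat.

Things in the scene. Friction and masses are not known exactly. Their poses are not given: they have to be found in the camera images.
- filter: Cavity filter: aluminium bar 30 mm (x) by 76 mm (y) by 39 mm high with five brass tuning nuts along its top (to 45 mm) and an 8 mm long brass connector stub at each end (92 mm over all along y, stubs 20 mm up). About 0.2 kg. Goes in nest_filter, its length along the slot, either way round. Grip it across its 30 mm width. Origin: centre of its underside; z up. Starts on the green-grey mat (3 mm thick).
- amp: Amplifier, blue die-cast box 50 by 50 mm, 38 mm high (lid edge 51.5 mm), with two brass connector stubs 8 mm long standing on its lid 16 mm either side of the middle along y (46 mm over all); no red on it. About 0.2 kg. Goes in nest_amp with its sides square to the recess, any way round. Origin: centre of its underside; z up. Starts on the green-grey mat (3 mm thick).
- load: Finned round RF load, black, 52 mm diameter and 40 mm high, with a steel connector 16 mm thick standing in the middle of its top (54 mm over all); its top face is black, no red on it. About 0.2 kg. Goes in nest_load. Origin: centre of its underside; z up. Starts on the green-grey mat (3 mm thick).
- attenuator: Slim round attenuator standing on end, 52 mm high: steel coupling nut 28 mm diameter for the lowest 16 mm, then a brass barrel 25 mm diameter up to 42 mm, then a 16 mm neck. About 0.1 kg. Goes in nest_pad. Origin: centre of its underside; z up. Starts on the green-grey mat (3 mm thick).
- nest_filter: Fixed charcoal plastic block 92 mm (x) by 122 mm (y) by 18 mm high, one of four filling the grey kit tray (its rim 3 mm higher), underside 4 mm above the work surface. Its recess is a long slot 44 mm (x) by 106 mm (y), 14 mm deep, with a yellow floor. Origin: centre of the block's underside, right under the recess centre; z up; the recess floor is 4 mm above the origin, the block's top 18 mm above it.
- nest_amp: Fixed charcoal plastic block 92 mm (x) by 122 mm (y) by 18 mm high, one of four filling the grey kit tray (its rim 3 mm higher), underside 4 mm above the work surface. Its recess is a square 64 by 64 mm, sides along x and y, 14 mm deep, with a yellow floor. Origin: centre of the block's underside, right under the recess centre; z up; the recess floor is 4 mm above the origin, the block's top 18 mm above it.
- nest_load: Fixed charcoal plastic block 92 mm (x) by 122 mm (y) by 18 mm high, one of four filling the grey kit tray (its rim 3 mm higher), underside 4 mm above the work surface. Its recess is the large round well, 66 mm diameter, 14 mm deep, with a yellow floor. Origin: centre of the block's underside, right under the recess centre; z up; the recess floor is 4 mm above the origin, the block's top 18 mm above it.
- nest_pad: Fixed charcoal plastic block 92 mm (x) by 122 mm (y) by 18 mm high, one of four filling the grey kit tray (its rim 3 mm higher), underside 4 mm above the work surface. Its recess is the small round well, 42 mm diameter, 14 mm deep, with a yellow floor. Origin: centre of the block's underside, right under the recess centre; z up; the recess floor is 4 mm above the origin, the block's top 18 mm above it.
- amp_tagged: Faulty amplifier, the same blue box as the amplifier but with a broad red tag covering most of its lid and two of its sides. Does not belong in the kit; leave it. Origin: centre of its underside; z up. Starts on the green-grey mat (3 mm thick).
- load_tagged: Faulty load, the same black finned round body as the load but with a red disc on its top face and a red cap on its connector. Does not belong in the kit; leave it. Origin: centre of its underside; z up. Starts on the green-grey mat (3 mm thick).
Mind the look-alikes: they are no part of the job. There is more than one size of the attenuator; the job needs the middle-sized.

How it is judged:
By the outcome, as a careful person would: the job done as asked, in the order asked, and still so for the second after the job is handed in, with the robot touching nothing.
It also fails if it takes over 102 s, if anything falls off the work surface, if the arm or the gripper's body presses on something with over 40 N, if the wrist force passes 120 N, or if a joint passes its speed limit or range.

## Robot

A 7-joint arm with a two-finger parallel gripper is mounted at the origin on the work surface. World frame = base frame: x ahead of the robot, y to its left, z up, the work surface at z = 0. Lengths are in mm, angles in rad, forces in N, time in s.
With the tool pointing down it reaches from about 425 to 875 mm from the base axis. Payload 4.7 kg.
Tool frame: the origin (TCP) lies midway between the tips of the shut fingers; the grasp point (between the pads) lies 19 mm behind it; z points along the fingers, y is the direction in which the jaws open and shut (so a half turn about z gives the same grasp; the last joint's range is limited). The gripper opens to 85 mm and grips with 20 to 120 N. Pads are 22 mm wide; open, the fingers measure 114 mm over their backs; the gripper's body (76 mm by 85 mm) begins 54 mm behind the grasp point. The pads swing forward as they close: fully open they stand 13 mm farther back than shut.
Start: joints at [1.333, 0.321, -0.07, 1.45, 0.023, 1.371, -0.057], TCP at [161.924, -629.528, 231.349] pointing down, gripper open.
Joint ranges: [-2.86, 2.86], [-0.3, 2.09], [-1.38, 1.24], [0.06, 2.45], [-1.56, 4.7], [0.09, 2.05], [-2.69, 2.69]. Speed limits (rad/s): [2.57, 2.57, 3.14, 3.14, 3.14, 3.14, 3.14].

## Interface

Orientations are given as a unit quaternion [x, y, z, w].
In Python, from workcell import robot, optics gives the robot as it stands.
- The arm moves only by the tool play_rows, never from a script. Its argument "steps" is a list that holds one entry, the list of rows, each a list of 7 numbers: the turn, a rotation vector about the tool's x, y, z in rad, then the shift along the tool's x, y, z in mm, then the closure in counts, from 0 (fully open) to 255 (shut). In form: [[[rx, ry, rz, dx, dy, dz, grip], ...]]. A call has 1 to 8 rows; each row shifts and turns the commanded pose from where the row before left it, along the tool's axes as they then stand; what a row does not reach is not made up. A row lasts 1/8 s, in which the tool goes at most 62.5 mm and 10.7 degrees, less where a joint would pass 70% of its speed; a pose out of reach is approached as far as the arm can. A call with a gripper value outside its range is refused whole. The fingers move at their own pace and stop on an object; "squeeze" is the grip in N (left out, the last holds). Time passes only in rows, so rows that do not move let the fingers close. It gives the time, the measured TCP pose, the force and the opening at its end, in the units of the state.
- robot.state(): the state, without advancing time (a new reading comes with each control period).
- optics.camera(name): name is "side" or "top"; returns a dict with "color" (384x512x3 uint8, red, green, blue), "fx", "fy", "cx", "cy" (pixels), "pose" (4x4, takes a point from camera to world coordinates). Camera axes: x right, y up, looking along -z (the intrinsics and any distortion apply to the point x, -y, -z); pixel columns grow to the right and rows downward; lengths in mm; the calibration is good to about 2 mm. A picture is of the moment at which its call begins. There is no depth.
- robot.finish_job(): hands the job in, once; it reports no verdict.
The state is a dict: "time": time; "q": joint angles; "qvel": joint speeds; "effort": joint torques, N m; "tool_pos": TCP position; "tool_rot": TCP orientation; "wrist_force": force on the tool from outside, world axes, zero at the start; "moment": the same for the moment, N m; "finger_gap": finger opening in mm.
Only numpy, scipy, OpenCV 4.12 (cv2) and the standard library are available. Lean on these libraries where they do the work, as an engineer would, in place of code of your own. Each camera call takes 0.05 s, during which the arm holds its last target.

## Working session

There is one attempt and no reset: what is moved stays moved. The work goes in short steps, Python scripts to look and compute and a tool call to move; the robot and the scene stay as the last step left them, time stands still between calls to the robot, and variables do not carry over. Pictures are saved under pics/ and viewed, and the job is handed in when it is done.

Besides the shell and the picture viewer there is one more tool, called after "Request:" in YAML: its name, and indented under it one key for each argument. play_rows: Moves the arm, as the interface text tells. Its arguments: {"type":"object","properties":{"steps":{"type":"array","items":{"type":"array","items":{"type":"array","items":{"type":"number"}}}},"squeeze":{"type":"number"}},"required":["steps"]}

```bash
mkdir -p pics; python3 - <<'E'
from workcell import robot, optics
import cv2,numpy as np
s=robot.state()
for k in s: print(k,np.round(s[k],3))
for n in("top","side"):
    c=optics.camera(n); print(n,{k:(np.round(v,3).tolist()) for k,v in c.items() if k!="color"})
    cv2.imwrite(f"pics/{n}0.png",c["color"][:,:,::-1])
E
```

```text
time 0.0
q [ 1.333  0.322 -0.07   1.452  0.023  1.371 -0.057]
qvel [ 0.    -0.    -0.001  0.     0.001 -0.     0.001]
effort [-0.0000e+00 -4.9357e+01 -3.8200e-01 -3.1434e+01  1.3000e-02  1.1000e-02
 -0.0000e+00]
tool_pos [ 161.743 -628.988  230.208]
tool_rot [ 0.992  0.126 -0.    -0.001]
wrist_force [0.483 0.768 0.548]
moment [-0.013 -0.027 -0.016]
finger_gap 85.433
top {'fx': 491.849, 'fy': 491.849, 'cx': 247.257, 'cy': 193.211, 'pose': [[0.0, 0.989, -0.145, 331.609], [-1.0, -0.001, -0.007, 29.056], [-0.007, 0.145, 0.989, 1578.783], [0.0, 0.0, 0.0, 1.0]]}
side {'fx': 472.843, 'fy': 472.843, 'cx': 252.372, 'cy': 190.163, 'pose': [[-0.988, 0.093, -0.119, 422.055], [-0.151, -0.654, 0.741, 906.712], [-0.009, 0.751, 0.66, 794.982], [0.0, 0.0, 0.0, 1.0]]}
```

```bash
python3 - <<'E'
import cv2
for n in("top","side"):
    a=cv2.imread(f"pics/{n}0.png"); cv2.imwrite(f"pics/{n}0b.png",cv2.resize(a,(800,600),interpolation=cv2.INTER_CUBIC))
E
```

```text
(no output)
```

View pics/top0b.png

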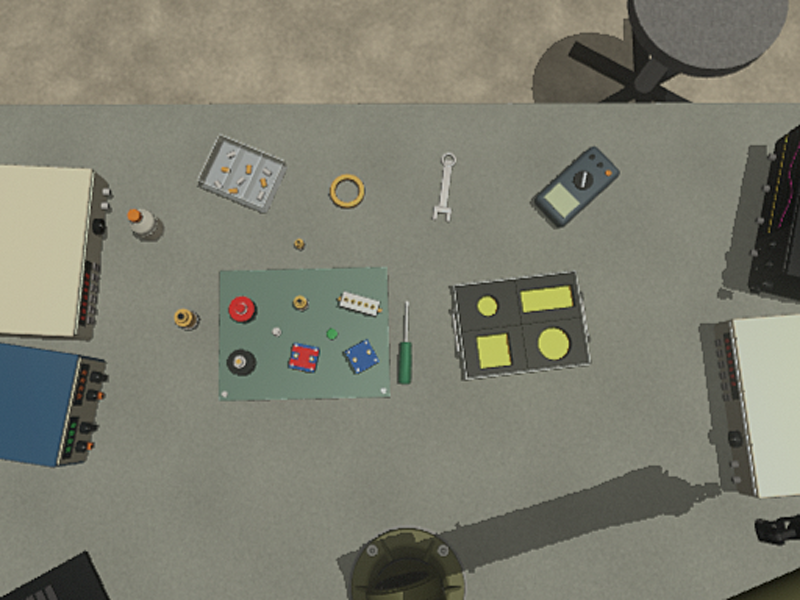

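View pics/side0b.png

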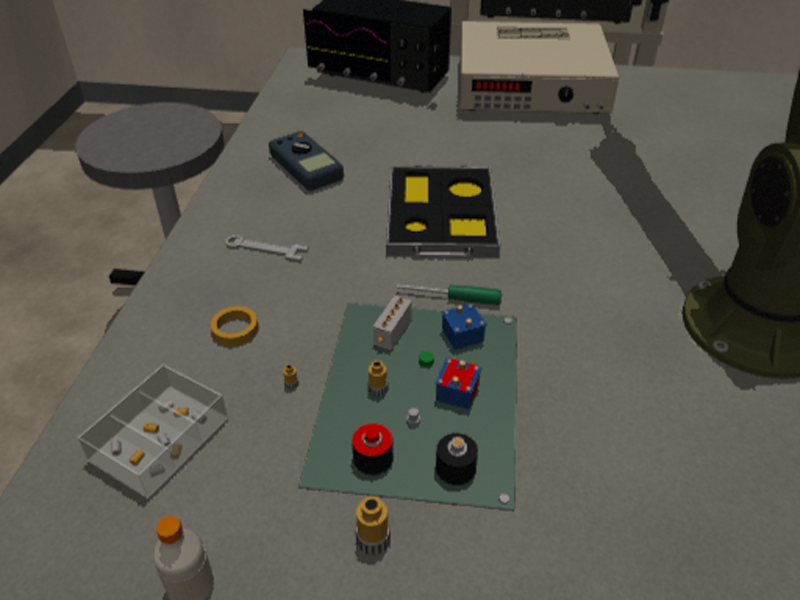

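```bash
cat > h.py <<'E'
import numpy as np,cv2
from workcell import robot, optics
def proj(c,P):
    T=np.linalg.inv(np.array(c["pose"])); p=T[:3,:3]@np.array(P,float)+T[:3,3]
    return c["cx"]+c["fx"]*p[0]/-p[2], c["cy"]+c["fy"]*(-p[1])/-p[2]
def unproj(c,u,v,z):
    T=np.array(c["pose"]); d=T[:3,:3]@np.array([(u-c["cx"])/c["fx"],-(v-c["cy"])/c["fy"],-1]); o=T[:3,3]
    return (o+d*(z-o[2])/d[2])
def crop(c,u0,v0,u1,v1,k,name):
    a=c["color"][v0:v1,u0:u1,::-1]; cv2.imwrite(name,cv2.resize(a,None,fx=k,fy=k,interpolation=cv2.INTER_NEAREST))
def st():
    s=robot.state(); print(round(s["time"],2),np.round(s["tool_pos"],1),np.round(s["tool_rot"],4),np.round(s["wrist_force"],1),round(float(s["finger_gap"]),1)); return s
E
python3 - <<'E'
from h import *
c=optics.camera("top"); crop(c,138,165,258,260,6,"pics/tm.png"); crop(c,282,168,387,248,7,"pics/tt.png")
d=optics.camera("side"); crop(d,190,185,335,330,4,"pics/sm.png")
print("base",proj(c,[0,0,0]))
E
```

```text
base (np.float64(260.12310708444124), np.float64(374.0857946836964))
```

View pics/tm.png

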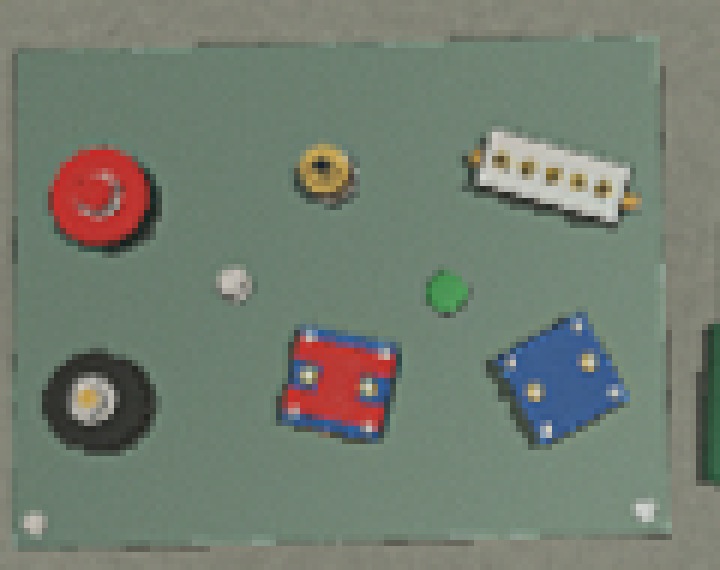

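View pics/tt.png

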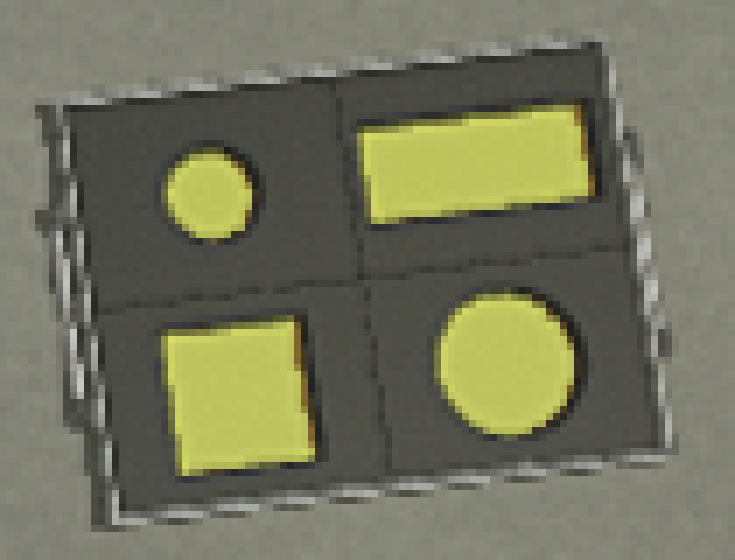

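View pics/sm.png

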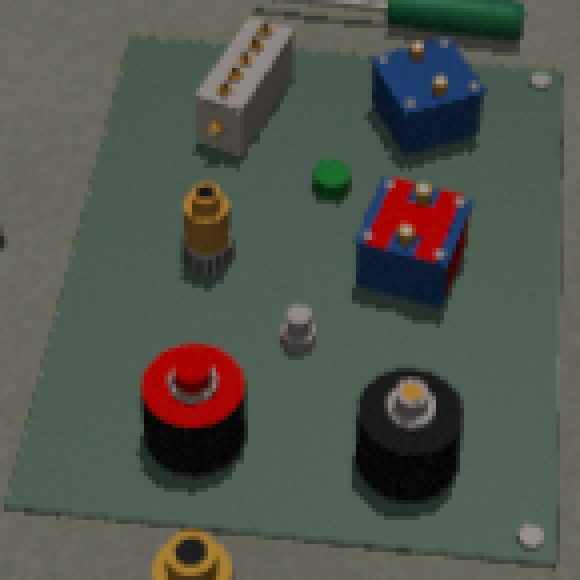

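```bash
cat > m.py <<'E'
from h import *
from scipy.optimize import least_squares
c=optics.camera("top"); d=optics.camera("side")
def tm(x,y): return (x/6-.5+138,y/6-.5+165)
def tt(x,y): return (x/7-.5+282,y/7-.5+168)
def sm(x,y): return (x/4-.5+190,y/4-.5+185)
def tri(a,b):
    f=lambda P:np.r_[np.subtract(proj(c,P),a),np.subtract(proj(d,P),b)]
    r=least_squares(f,[600,100,30]); return np.round(r.x,1),np.round(r.fun,1)
for n,a,b,z in [("nut1",(501,159),(225,89),48),("nut3",(553,174),(244,60),48),("nut5",(603,188),(266,31),48),
  ("ampA",(588,362),(417,48),49),("ampB",(536,392),(440,83),49),("load",(89,397),(410,390),57),("att",(322,162),(206,188),55)]:
    print(n,"top",np.round(unproj(c,*tm(*a),z)[:2],1),"side",np.round(unproj(d,*sm(*b),z)[:2],1),"tri",*tri(tm(*a),sm(*b)))
for n,P in [("amplid",[(578,316),(628,393),(545,443),(492,365)]),("filt",[(492,132),(633,168),(617,222),(476,186)])]:
    Q=[unproj(c,*tm(*p),41.)[:2] for p in P]; print(n,np.round(np.mean(Q,0),1),np.round(Q,1).tolist())
print("loadbody",unproj(c,*tm(98,400),43)[:2])
print("attbarrel",unproj(c,*tm(325,169),45)[:2])
for nm,cam in (("top",c),("side",d)):
    hsv=cv2.cvtColor(cam["color"],cv2.COLOR_RGB2HSV)
    m=cv2.inRange(hsv,(24,120,110),(35,255,255)) 
    k,l,s,cc=cv2.connectedComponentsWithStats(m)
    for i in range(1,k):
        if s[i,4]>60: print(nm,s[i].tolist(),np.round(cc[i],1),np.round(unproj(cam,*cc[i],8)[:2],1))
Q=[unproj(c,*tt(*p),25)[:2] for p in [(55,105),(605,42),(670,455),(112,520)]]
print("tray corners",np.round(Q,1).tolist(),np.round(np.mean(Q,0),1)); print("junction",unproj(c,*tt(362,278),22)[:2])
E
python3 m.py
```

```text
nut1 top [562.8 122.1] side [563.5 127.4] tri [564.1 122.4  43.2] [-0.  -0.2  0.1  0. ]
nut3 top [554.8  94.7] side [556.4 101.4] tri [556.9  95.   42. ] [-0.  -0.4  0.3  0.1]
nut5 top [547.4  68.5] side [547.4  74.3] tri [548.2  68.6  42.9] [-0. -0.  0.  0.]
ampA top [456.  76.] side [457.2  77.8] tri [456.9  76.   47.4] [ 0.  -0.2  0.2  0. ]
ampB top [440.4 102.9] side [441.5 105.9] tri [441.3 103.   46.3] [ 0.  -0.2  0.2  0. ]
load top [437.3 333.3] side [438.9 333.2] tri [438.5 333.2  57. ] [ 0.  -0.4  0.2  0. ]
att top [560.2 215.2] side [559.7 212.9] tri [559.5 214.9  57.2] [ 0.   0.1 -0.1 -0. ]
amplid [447.7  90.4] [[480.7, 81.6], [440.5, 55.3], [414.5, 98.4], [455.1, 126.3]]
filt [554.2  94.3] [[578.2, 127.4], [559.0, 52.9], [530.3, 61.3], [549.5, 135.6]]
loadbody [436.75826998 331.32053958]
attbarrel [557.9692916 214.7906825]
top [333, 183, 33, 17, 427] [349.2 190.8] [ 569.  -289.1]
top [306, 190, 12, 12, 118] [311.4 195.6] [ 553.6 -167.1]
top [344, 210, 20, 20, 312] [353.7 219.5] [ 476.3 -300.9]
top [305, 214, 22, 22, 385] [315.3 224.2] [ 461.2 -177.7]
side [259, 113, 15, 17, 226] [266.4 120.6] [ 570.5 -297.6]
side [288, 117, 20, 9, 132] [297.4 121.1] [ 477.5 -308.2]
side [288, 141, 23, 10, 219] [299.3 145.5] [ 462.4 -183.9]
tray corners [[593.6, -95.2], [622.6, -347.3], [433.6, -369.9], [404.5, -118.5]] [ 513.6 -232.7]
junction [ 514.22303409 -233.95032867]
```

```bash
cat > g.py <<'E'
# usage: g.py x y z [jawangle]
from h import *; import sys
from scipy.spatial.transform import Rotation as R
s=st(); print("q",np.round(s["q"],2))
Rt=R.from_quat(s["tool_rot"]); M=Rt.as_matrix()
print("jaw",round(float(np.arctan2(M[1,1],M[0,1])),3),"tilt",np.round(M[:2,2],4))
a=[float(v) for v in sys.argv[1:]]
if a:
    print("shift(tool now)",np.round(M.T@(np.array(a[:3])-s["tool_pos"]),1))
    if len(a)>3:
        j=a[3]; y=np.array([np.cos(j),np.sin(j),0]); 
        if y@M[:,1]<0: y=-y
        z=np.array([0,0,-1.]); G=np.c_[np.cross(y,z),y,z]
        print("turn",np.round((Rt.inv()*R.from_matrix(G)).as_rotvec(),3))
        print("shift(after turn)",np.round(G.T@(np.array(a[:3])-s["tool_pos"]),1))
E
python3 g.py 555 95 150 -0.265
```

```text
0.3 [ 161.9 -629.4  231. ] [ 9.921e-01  1.256e-01 -1.000e-04 -3.000e-04] [-0.6  0.1  0. ] 85.3
q [ 1.33  0.32 -0.07  1.45  0.02  1.37 -0.06]
jaw -1.319 tilt [-0.0002  0.0006]
shift(tool now) [ 561.2 -603.5   81.3]
turn [-1.000e-03 -0.000e+00 -1.054e+00]
shift(after turn) [802.  189.7  81. ]
```

Request:
play_rows:
  steps:
    - [[0,0,-0.17,0,0,0,0],[0,0,-0.17,0,0,0,0],[0,0,-0.17,0,0,0,0],[0,0,-0.17,0,0,0,0],[0,0,-0.17,0,0,0,0],[0,0,-0.17,0,0,0,0]]
  squeeze: 40

```text
time: 1.05
tool_pos: [161.9, -629.5, 231.2]
tool_rot: [0.803, 0.596, -0.0, -0.0]
wrist_force: [0.2, -0.4, -0.5]
finger_gap: 85.0
```

```bash
python3 g.py 480 -380 200 -0.265;python3 g.py 555 95 130 -0.265
```

```text
1.05 [ 161.9 -629.5  231.2] [ 8.029e-01  5.961e-01 -0.000e+00 -1.000e-04] [ 0.2 -0.4 -0.5] 85.0
q [ 1.44  0.33 -0.2   1.45  0.07  1.37  0.94]
jaw -0.293 tilt [-0.0001  0.0001]
shift(tool now) [330.8 232.4  31.2]
turn [-0.    -0.    -0.028]
shift(after turn) [324.1 241.7  31.2]
1.05 [ 161.9 -629.5  231.2] [ 8.029e-01  5.961e-01 -0.000e+00 -1.000e-04] [ 0.2 -0.4 -0.5] 85.0
q [ 1.44  0.33 -0.2   1.45  0.07  1.37  0.94]
jaw -0.293 tilt [-0.0001  0.0001]
shift(tool now) [807.2 166.8 101.3]
turn [-0.    -0.    -0.028]
shift(after turn) [802.2 189.7 101.2]
```

Request:
play_rows:
  steps:
    - [[0,0,0,41,29,4,0],[0,0,0,41,29,4,0],[0,0,0,41,29,4,0],[0,0,0,41,29,4,0],[0,0,0,41,29,4,0],[0,0,0,41,29,4,0],[0,0,0,41,29,4,0],[0,0,0,41,29,4,0]]

```text
time: 2.05
tool_pos: [481.3, -383.5, 199.3]
tool_rot: [0.805, 0.594, -0.0, 0.0]
wrist_force: [-0.1, -0.6, 1.2]
finger_gap: 85.3
```

```bash
python3 g.py 555 95 130 -0.265
```

```text
2.05 [ 481.3 -383.5  199.3] [ 8.046e-01  5.938e-01 -1.000e-04  2.000e-04] [-0.1 -0.6  1.2] 85.3
q [ 0.98  0.29 -0.43  1.57  0.12  1.3   0.24]
jaw -0.299 tilt [ 0.0001 -0.0005]
shift(tool now) [479.  -70.7  69.1]
turn [ 0.     0.    -0.034]
shift(after turn) [481.1 -54.2  69.3]
```

Request:
play_rows:
  steps:
    - [[0,0,-0.03,0,0,0,0],[0,0,0,55,-6,8,0],[0,0,0,55,-6,8,0],[0,0,0,55,-6,8,0],[0,0,0,55,-6,8,0],[0,0,0,55,-6,8,0],[0,0,0,55,-6,8,0],[0,0,0,55,-6,8,0]]

```text
time: 3.05
tool_pos: [542.2, -1.9, 143.3]
tool_rot: [0.796, 0.605, -0.0, 0.001]
wrist_force: [1.1, 0.1, 0.4]
finger_gap: 85.3
```

```bash
python3 g.py 555 95 110 -0.265
```

```text
3.05 [542.2  -1.9 143.3] [ 7.960e-01  6.053e-01 -1.000e-04  7.000e-04] [1.1 0.1 0.4] 85.3
q [ 0.56  0.21 -0.68  1.81  0.15  1.17 -0.43]
jaw -0.271 tilt [ 0.0008 -0.0013]
shift(tool now) [ 96.8 -13.6  33.2]
turn [ 0.001  0.001 -0.006]
shift(after turn) [ 96.8 -13.   33.3]
```

Request:
play_rows:
  steps:
    - [[0,0,0,48,-6.5,17,0],[0,0,0,49,-6.5,16,0],[0,0,0,0,0,0,0]]

```text
time: 3.42
tool_pos: [554.0, 99.2, 109.3]
tool_rot: [0.793, 0.609, -0.0, -0.002]
wrist_force: [0.3, 0.2, -0.2]
finger_gap: 85.3
```

```bash
python3 g.py 555 95 18 -0.265; python3 -c "
from h import *
c=optics.camera('side'); crop(c,190,130,335,280,4,'pics/s1.png')
c=optics.camera('top'); crop(c,138,165,258,260,6,'pics/t1.png')"
```

```text
3.42 [554.   99.2 109.3] [ 7.934e-01  6.087e-01 -1.000e-04 -1.500e-03] [ 0.3  0.2 -0.2] 85.3
q [ 0.4   0.31 -0.72  1.8   0.22  1.12 -0.66]
jaw -0.262 tilt [-0.0021  0.0022]
shift(tool now) [-4.   2.2 91.3]
turn [-0.003 -0.002  0.003]
shift(after turn) [-3.8  2.  91.3]
```

View pics/s1.png

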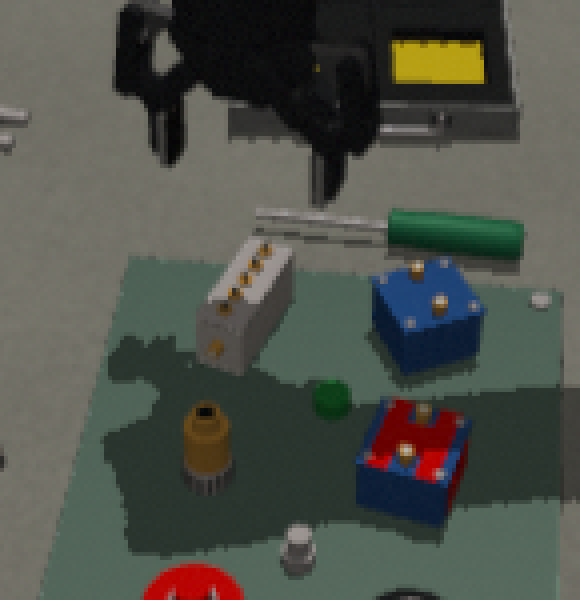

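View pics/t1.png

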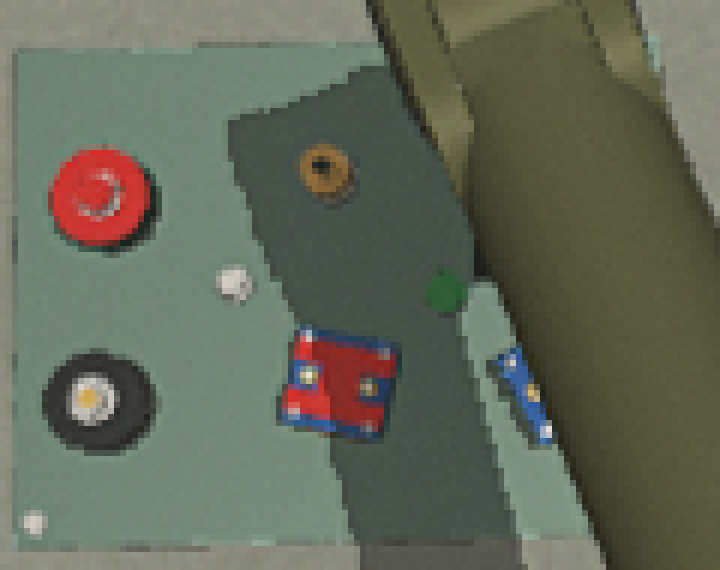

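```bash
python3 -c "
from h import *
c=optics.camera('side')
s=robot.state();p=s['tool_pos'];print(p,proj(c,p+[0,0,13]),248/4-.5+190,180/4-.5+130)
print(unproj(c,248/4-.5+190,180/4-.5+130,122))"
```

```text
[555.58242274  92.98329093 110.30927973] (np.float64(251.0790853665667), np.float64(172.30046949820354)) 251.5 174.5
[553.71353618  98.96630517 122.        ]
```

Request:
play_rows:
  steps:
    - [[0,0,0,-4,2,30,0],[0,0,0,0,0,25,0],[0,0,0,0,0,0,0]]

```text
time: 3.95
tool_pos: [555.0, 87.6, 53.9]
tool_rot: [0.797, 0.605, -0.002, -0.0]
wrist_force: [0.7, -0.4, 0.6]
finger_gap: 85.3
```

```bash
python3 g.py 555 95 18 -0.265
```

```text
3.95 [555.   87.6  53.9] [ 7.965e-01  6.046e-01 -1.800e-03 -5.000e-04] [ 0.7 -0.4  0.6] 85.3
q [ 0.38  0.38 -0.69  1.84  0.28  1.02 -0.69]
jaw -0.272 tilt [-0.0034 -0.0014]
shift(tool now) [ 7.2 -1.9 35.9]
turn [-0.003  0.002 -0.007]
shift(after turn) [ 7.1 -2.  35.9]
```

Request:
play_rows:
  steps:
    - [[0,0,0,0,0,0,0],[0,0,0,0,0,0,0]]

```text
time: 4.2
tool_pos: [557.3, 90.2, 56.7]
tool_rot: [0.796, 0.606, 0.001, 0.001]
wrist_force: [0.6, -0.1, 0.1]
finger_gap: 85.2
```

```bash
python3 g.py 555 95 18 -0.265
```

```text
4.2 [557.3  90.2  56.7] [0.7957 0.6056 0.0009 0.0008] [ 0.6 -0.1  0.1] 85.2
q [ 0.38  0.37 -0.69  1.84  0.28  1.02 -0.69]
jaw -0.27 tilt [ 0.0024 -0.0002]
shift(tool now) [ 4.  -3.6 38.7]
turn [ 0.002 -0.    -0.005]
shift(after turn) [ 4.1 -3.4 38.7]
```

Request:
play_rows:
  steps:
    - [[0,0,0,4,-3,13,0],[0,0,0,0,0,12,0],[0,0,0,0,0,13,0],[0,0,0,0,0,0,0],[0,0,0,0,0,0,0],[0,0,0,0,0,0,0]]

```text
time: 4.95
tool_pos: [554.8, 95.2, 17.7]
tool_rot: [0.796, 0.606, 0.0, 0.0]
wrist_force: [0.1, 0.3, -0.1]
finger_gap: 85.5
```

```bash
python3 g.py 555 95 18 -0.265;  python3 -c "
from h import *
c=optics.camera('side'); crop(c,190,130,335,280,4,'pics/s2.png')"
```

```text
4.95 [554.8  95.2  17.7] [7.955e-01 6.059e-01 3.000e-04 3.000e-04] [ 0.1  0.3 -0.1] 85.5
q [ 0.35  0.43 -0.67  1.87  0.32  0.96 -0.73]
jaw -0.269 tilt [ 0.0009 -0.    ]
shift(tool now) [-0.1  0.3 -0.3]
turn [ 0.001 -0.    -0.004]
shift(after turn) [-0.1  0.3 -0.3]
```

View pics/s2.png

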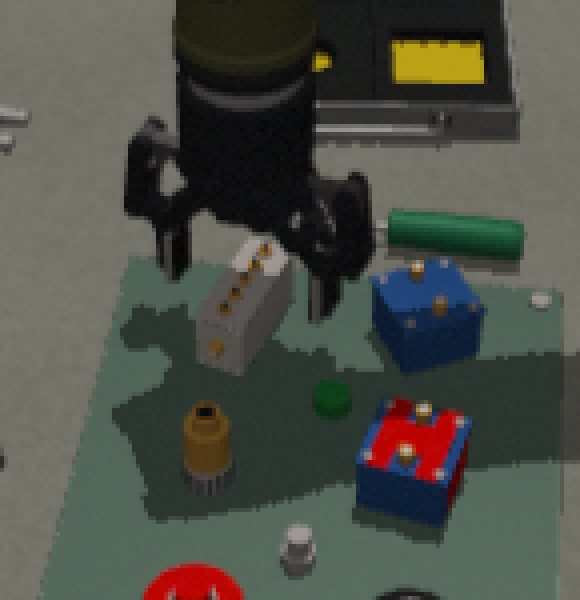

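Request:
play_rows:
  steps:
    - [[0,0,0,0,0,0,210],[0,0,0,0,0,0,210],[0,0,0,0,0,0,210],[0,0,0,0,0,0,210],[0,0,0,0,0,0,210],[0,0,0,0,0,0,210]]
  squeeze: 40

```text
time: 5.75
tool_pos: [554.9, 95.2, 17.6]
tool_rot: [0.796, 0.606, 0.0, 0.0]
wrist_force: [1.9, -0.8, 2.7]
finger_gap: 29.2
```

```bash
python3 g.py 568 -288 110 0.12;  python3 -c "
from h import *
c=optics.camera('side'); crop(c,190,130,335,280,4,'pics/s3.png')"
```

```text
5.75 [554.9  95.2  17.6] [7.955e-01 6.059e-01 4.000e-04 3.000e-04] [ 1.9 -0.8  2.7] 29.2
q [ 0.35  0.43 -0.67  1.87  0.32  0.96 -0.73]
jaw -0.269 tilt [ 0.0011 -0.    ]
shift(tool now) [-365.9  114.6  -92.4]
turn [ 0.001 -0.    -0.389]
shift(after turn) [-382.   -32.9  -92.4]
```

View pics/s3.png

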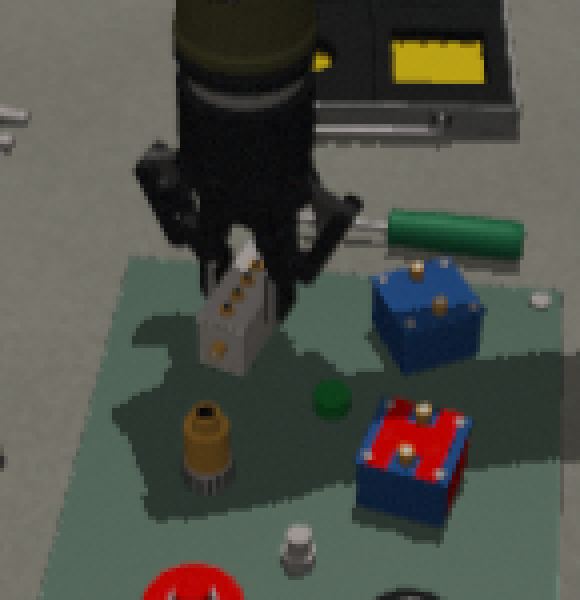

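Request:
play_rows:
  steps:
    - [[0,0,0,0,0,-12,210],[0,0,0,0,0,-25,210],[0,0,0,0,0,-30,210],[0,0,0,0,0,-25,210],[0,0,-0.13,0,0,0,210],[0,0,-0.13,0,0,0,210],[0,0,-0.13,0,0,0,210],[0,0,0,0,0,0,210]]

```text
time: 6.8
tool_pos: [553.6, 95.1, 109.1]
tool_rot: [0.664, 0.748, -0.001, -0.001]
wrist_force: [-0.3, 0.5, -1.5]
finger_gap: 29.4
```

Request:
play_rows:
  steps:
    - [[0,0,0,-25,-2,0,210],[0,0,0,-45,-4,0,210],[0,0,0,-52,-4,0,210],[0,0,0,-52,-4,0,210],[0,0,0,-52,-4,0,210],[0,0,0,-52,-4,0,210],[0,0,0,-45,-4,0,210],[0,0,0,-30,-3,0,210]]

```text
time: 7.8
tool_pos: [567.2, -261.7, 109.0]
tool_rot: [0.665, 0.747, -0.001, -0.0]
wrist_force: [-0.5, 0.5, -2.2]
finger_gap: 29.3
```

Request:
play_rows:
  steps:
    - [[0,0,0,-15,-2,0,210],[0,0,0,0,0,0,210],[0,0,0,0,0,0,210],[0,0,0,0,0,0,210]]

```text
time: 8.3
tool_pos: [568.4, -271.9, 109.5]
tool_rot: [0.662, 0.749, 0.0, -0.0]
wrist_force: [-0.5, 0.6, -1.1]
finger_gap: 29.2
```

```bash
python3 g.py 568 -288 24 0.12;  python3 -c "
from h import *
c=optics.camera('side'); crop(c,210,50,360,190,4,'pics/s4.png')"
```

```text
8.3 [ 568.4 -271.9  109.5] [ 6.622e-01  7.494e-01  2.000e-04 -1.000e-04] [-0.5  0.6 -1.1] 29.2
q [ 0.88  0.43 -0.61  1.63  0.26  1.16  0.34]
jaw 0.123 tilt [0.0001 0.0005]
shift(tool now) [-16.   -2.4  85.5]
turn [ 0.    -0.     0.003]
shift(after turn) [-16.   -2.3  85.5]
```

View pics/s4.png

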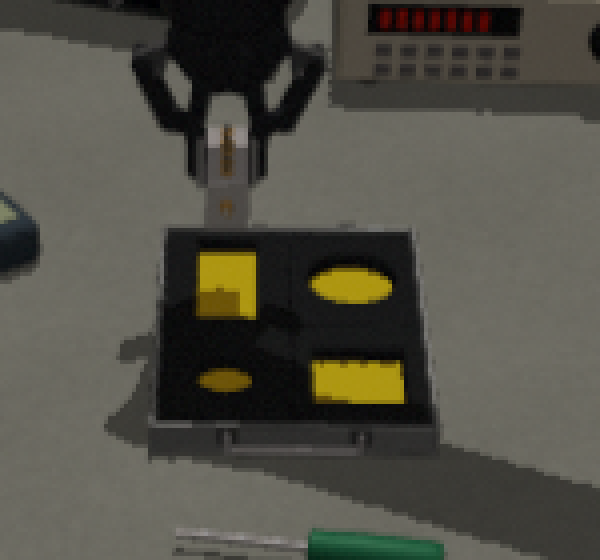

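Request:
play_rows:
  steps:
    - [[0,0,0,-16,-2,0,210],[0,0,0,0,0,15,210],[0,0,0,0,0,25,210],[0,0,0,0,0,15,210],[0,0,0,0,0,5,210],[0,0,0,0,0,0,210],[0,0,0,0,0,0,210],[0,0,0,0,0,0,210]]

```text
time: 9.35
tool_pos: [568.5, -290.3, 50.2]
tool_rot: [0.663, 0.749, 0.0, 0.001]
wrist_force: [0.6, -0.2, -1.8]
finger_gap: 29.3
```

```bash
python3 g.py 568 -288 22.6 0.12;  python3 -c "
from h import *
c=optics.camera('side'); crop(c,210,50,360,190,4,'pics/s5.png')
c=optics.camera('top'); crop(c,282,168,387,248,7,'pics/t5.png')"
```

```text
9.35 [ 568.5 -290.3   50.2] [6.630e-01 7.486e-01 1.000e-04 7.000e-04] [ 0.6 -0.2 -1.8] 29.3
q [ 0.88  0.5  -0.58  1.66  0.3   1.07  0.34]
jaw 0.121 tilt [ 0.0012 -0.0009]
shift(tool now) [ 2.3 -0.2 27.6]
turn [0.001 0.001 0.001]
shift(after turn) [ 2.3 -0.2 27.6]
```

View pics/s5.png

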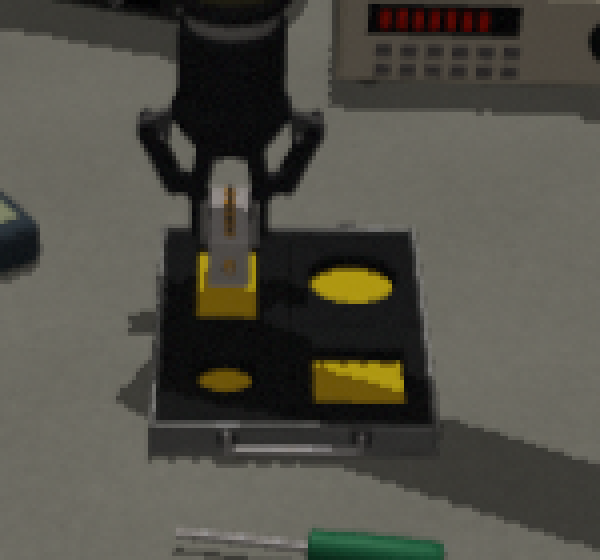

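View pics/t5.png

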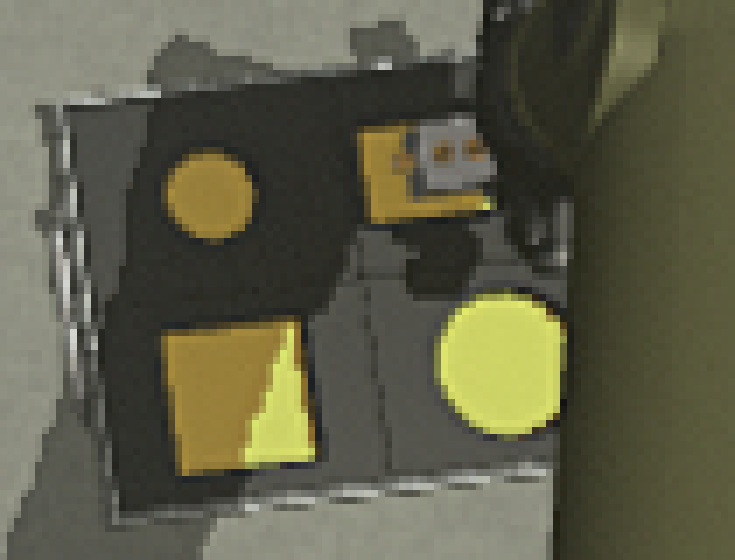

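Request:
play_rows:
  steps:
    - [[0,0,0,2,0,6,210],[0,0,0,0,0,8,210],[0,0,0,0,0,6,210],[0,0,0,0,0,4,210],[0,0,0,0,0,1,210],[0,0,0,0,0,0,210],[0,0,0,0,0,0,210]]

```text
time: 10.32
tool_pos: [567.9, -288.2, 24.6]
tool_rot: [0.663, 0.749, 0.0, 0.0]
wrist_force: [0.5, 0.3, -2.3]
finger_gap: 29.1
```

```bash
python3 g.py 568 -288 22.6 0.12
```

```text
10.32 [ 567.9 -288.2   24.6] [6.631e-01 7.486e-01 0.000e+00 3.000e-04] [ 0.5  0.3 -2.3] 29.1
q [ 0.87  0.53 -0.56  1.68  0.32  1.03  0.32]
jaw 0.121 tilt [ 0.0005 -0.0003]
shift(tool now) [0.2 0.1 2. ]
turn [0.    0.    0.001]
shift(after turn) [0.2 0.1 2. ]
```

Request:
play_rows:
  steps:
    - [[0,0,0,0,0,0.7,210],[0,0,0,0,0,0.7,210],[0,0,0,0,0,0.5,210],[0,0,0,0,0,0.3,210],[0,0,0,0,0,0,210],[0,0,0,0,0,0,210]]

```text
time: 11.08
tool_pos: [567.7, -288.1, 22.6]
tool_rot: [0.663, 0.749, -0.0, 0.0]
wrist_force: [-3.3, 1.1, 4.7]
finger_gap: 29.6
```

Request:
play_rows:
  steps:
    - [[0,0,0,0,0,0,150],[0,0,0,0,0,0,130],[0,0,0,0,0,0,115],[0,0,0,0,0,0,115],[0,0,0,0,0,-10,115],[0,0,0,0,0,-20,115],[0,0,0,0,0,-40,115],[0,0,0,0,0,-40,60]]

```text
time: 12.08
tool_pos: [568.1, -288.1, 134.9]
tool_rot: [0.663, 0.749, 0.0, 0.001]
wrist_force: [-0.2, -0.1, -0.5]
finger_gap: 63.6
```

```bash
python3 g.py 448 90.2 110 0.55;  python3 -c "
from h import *
c=optics.camera('side'); crop(c,210,50,360,190,4,'pics/s6.png')"
```

```text
12.07 [ 568.1 -288.1  134.9] [6.630e-01 7.486e-01 2.000e-04 7.000e-04] [-0.2 -0.1 -0.5] 63.6
q [ 0.9   0.42 -0.61  1.59  0.25  1.21  0.37]
jaw 0.121 tilt [ 0.0013 -0.0007]
shift(tool now) [390.  -73.5  24.5]
turn [ 0.001  0.001 -0.429]
shift(after turn) [385.2  95.3  24.9]
```

View pics/s6.png

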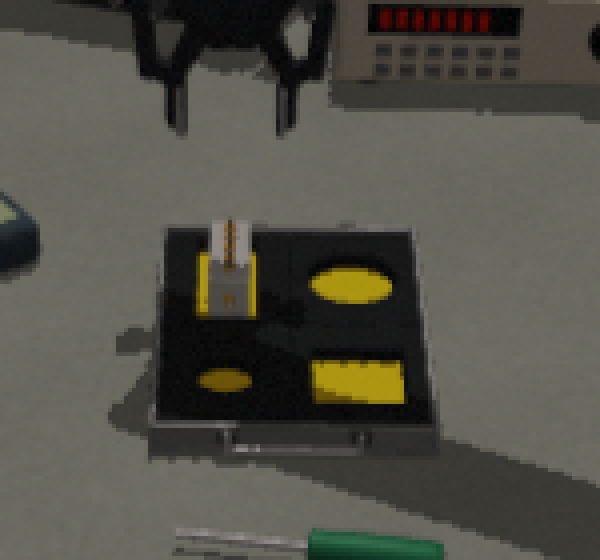

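Request:
play_rows:
  steps:
    - [[0,0,0,40,-7.5,0,0],[0,0,0,52,-10,3,0],[0,0,0,52,-10,4,0],[0,0,0,52,-10,4,0],[0,0,0,52,-10,4,0],[0,0,0,52,-10,4,0],[0,0,0,50,-9,3,0],[0,0,0,40,-7,3,0]]

```text
time: 13.12
tool_pos: [447.5, 92.4, 108.4]
tool_rot: [0.662, 0.749, 0.0, 0.001]
wrist_force: [1.2, -0.2, -0.2]
finger_gap: 85.6
```

Request:
play_rows:
  steps:
    - [[0,0,-0.11,0,0,0,0],[0,0,-0.11,0,0,0,0],[0,0,-0.11,0,0,0,0],[0,0,-0.1,0,0,0,0],[0,0,0,0,0,0,0],[0,0,0,0,0,0,0],[0,0,0,0,0,0,0]]

```text
time: 14.0
tool_pos: [447.8, 90.2, 107.3]
tool_rot: [0.488, 0.873, -0.0, 0.0]
wrist_force: [-0.8, -0.6, 0.4]
finger_gap: 85.4
```

```bash
python3 g.py 448 90.2 55 0.55;  python3 -c "
from h import *
c=optics.camera('side'); crop(c,190,130,335,280,4,'pics/s7.png')"
```

```text
14.0 [447.8  90.2 107.3] [ 4.885e-01  8.726e-01 -0.000e+00  3.000e-04] [-0.8 -0.6  0.4] 85.4
q [ 0.64  0.07 -0.91  2.04  0.06  1.07  0.25]
jaw 0.55 tilt [ 0.0004 -0.0003]
shift(tool now) [-0.1  0.2 52.3]
turn [0. 0. 0.]
shift(after turn) [-0.1  0.2 52.3]
```

View pics/s7.png

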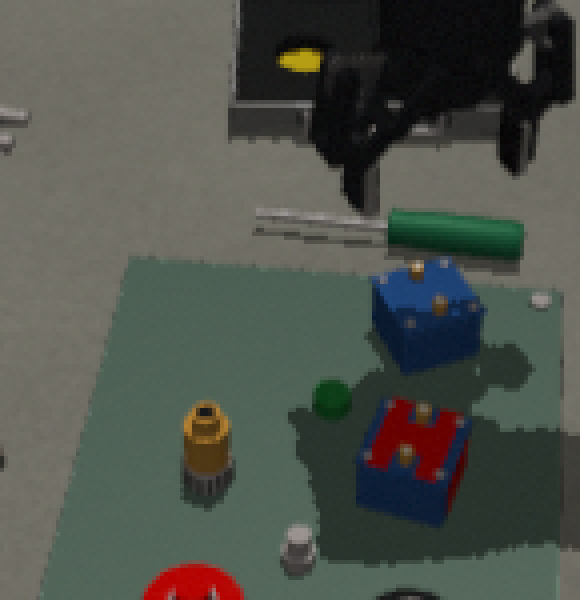

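Request:
play_rows:
  steps:
    - [[0,0,0,0,0,20,0],[0,0,0,0,0,25,0],[0,0,0,0,0,15,0],[0,0,0,0,0,12,0],[0,0,0,0,0,10,0],[0,0,0,0,0,7,0],[0,0,0,0,0,0,0],[0,0,0,0,0,0,0]]

```text
time: 15.05
tool_pos: [448.0, 90.3, 18.4]
tool_rot: [0.488, 0.873, 0.0, 0.0]
wrist_force: [0.0, -0.6, -0.3]
finger_gap: 85.7
```

```bash
python3 g.py 448 90.2 18 0.55;  python3 -c "
from h import *
c=optics.camera('side'); crop(c,190,130,335,280,4,'pics/s8.png')"
```

```text
15.05 [448.   90.3  18.4] [4.880e-01 8.728e-01 1.000e-04 3.000e-04] [ 0.  -0.6 -0.3] 85.7
q [ 0.57  0.24 -0.88  2.11  0.24  0.89  0.1 ]
jaw 0.551 tilt [ 0.0006 -0.0001]
shift(tool now) [-0.1 -0.1  0.4]
turn [0.001 0.    0.001]
shift(after turn) [-0.1 -0.1  0.4]
```

View pics/s8.png

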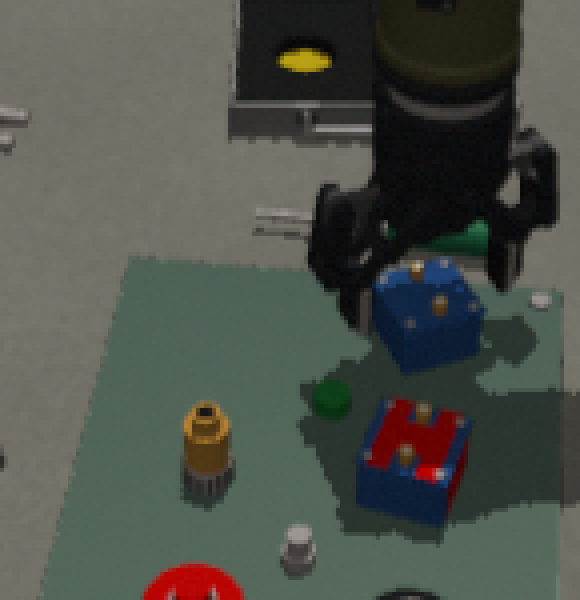

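Request:
play_rows:
  steps:
    - [[0,0,0,0,0,0,80],[0,0,0,0,0,0,110],[0,0,0,0,0,0,150],[0,0,0,0,0,0,150],[0,0,0,0,0,0,150],[0,0,0,0,0,0,150]]
  squeeze: 40

```text
time: 15.85
tool_pos: [448.3, 90.4, 18.7]
tool_rot: [0.488, 0.873, 0.0, 0.001]
wrist_force: [-0.4, -0.0, 6.2]
finger_gap: 49.3
```

Request:
play_rows:
  steps:
    - [[0,0,0,0,0,-10,150],[0,0,0,0,0,-20,150],[0,0,0,0,0,-30,150],[0,0,0,0,0,-30,150],[0,0,0,0,0,0,150],[0,0,0,0,0,0,150]]

```text
time: 16.6
tool_pos: [446.9, 89.8, 107.3]
tool_rot: [0.488, 0.873, -0.001, -0.0]
wrist_force: [-0.0, -0.2, -2.2]
finger_gap: 49.6
```

```bash
python3 g.py 461.3 -177.3 108 0.12;  python3 -c "
from h import *
c=optics.camera('side'); crop(c,190,90,335,240,4,'pics/s9.png')"
```

```text
16.6 [446.9  89.8 107.3] [ 4.882e-01  8.727e-01 -6.000e-04 -4.000e-04] [-0.  -0.2 -2.2] 49.6
q [ 0.66  0.07 -0.93  2.04  0.06  1.07  0.25]
jaw 0.551 tilt [-0.0013 -0.0007]
shift(tool now) [-235.2 -127.5   -0.5]
turn [-0.001  0.     0.431]
shift(after turn) [-266.9  -17.6   -0.7]
```

View pics/s9.png

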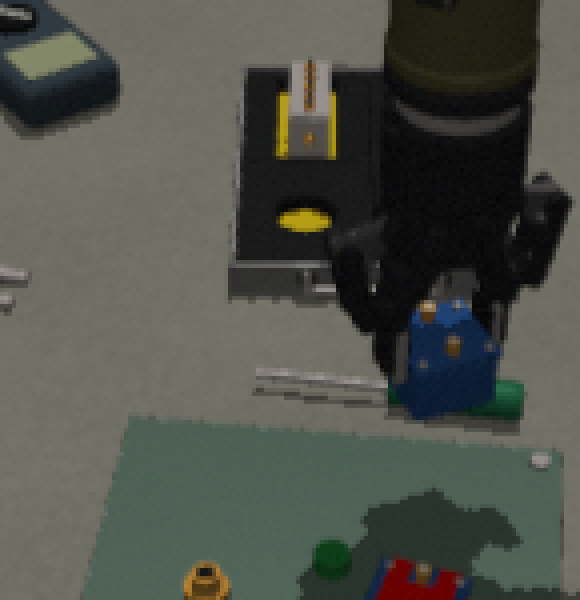

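Request:
play_rows:
  steps:
    - [[0,0,0.1,0,0,0,150],[0,0,0.11,0,0,0,150],[0,0,0.12,0,0,0,150],[0,0,0.1,0,0,0,150],[0,0,0,-20,-1,0,150],[0,0,0,-40,-3,0,150],[0,0,0,-48,-3,0,150],[0,0,0,-48,-3,0,150]]

```text
time: 17.65
tool_pos: [455.5, -66.9, 106.8]
tool_rot: [0.663, 0.749, -0.0, -0.001]
wrist_force: [1.0, -0.1, -2.4]
finger_gap: 49.2
```

Request:
play_rows:
  steps:
    - [[0,0,0,-48,-3,0,150],[0,0,0,-40,-3,0,150],[0,0,0,-22,-2,0,150],[0,0,0,0,0,0,150],[0,0,0,0,0,0,150],[0,0,0,0,0,0,150],[0,0,0,0,0,0,150]]

```text
time: 18.52
tool_pos: [462.1, -175.0, 108.2]
tool_rot: [0.662, 0.749, -0.0, 0.0]
wrist_force: [-0.6, -0.7, -2.1]
finger_gap: 49.3
```

```bash
python3 g.py 461.3 -177.3 50 0.12;  python3 -c "
from h import *
c=optics.camera('side'); crop(c,210,50,360,190,4,'pics/s10.png')"
```

```text
18.52 [ 462.1 -175.   108.2] [ 6.624e-01  7.492e-01 -1.000e-04  1.000e-04] [-0.6 -0.7 -2.1] 49.3
q [ 0.93  0.14 -0.66  1.96  0.09  1.08  0.36]
jaw 0.123 tilt [ 0.     -0.0003]
shift(tool now) [-2.2 -1.  58.2]
turn [0.    0.    0.003]
shift(after turn) [-2.2 -1.  58.2]
```

View pics/s10.png

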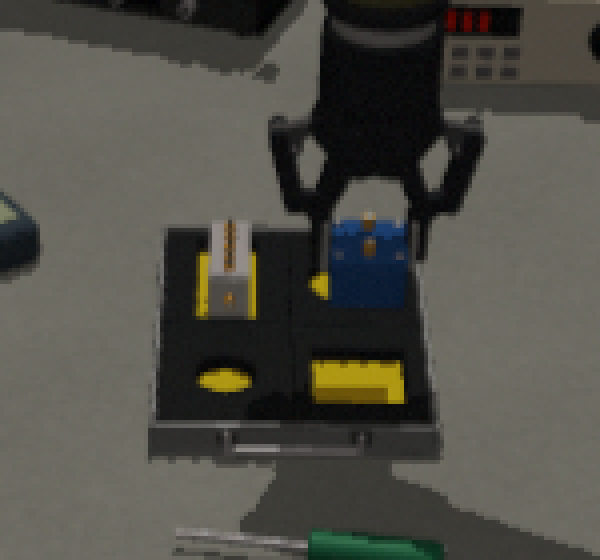

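Request:
play_rows:
  steps:
    - [[0,0,0,-2,-1,15,150],[0,0,0,0,0,25,150],[0,0,0,0,0,16,150],[0,0,0,0,0,5,150],[0,0,0,0,0,0,150],[0,0,0,0,0,0,150],[0,0,0,0,0,0,150]]

```text
time: 19.45
tool_pos: [461.7, -178.4, 47.8]
tool_rot: [0.663, 0.749, 0.0, 0.001]
wrist_force: [0.1, 0.7, -1.5]
finger_gap: 49.4
```

```bash
python3 g.py 461.3 -177.3 23.5 0.12;  python3 -c "
from h import *
c=optics.camera('side'); crop(c,210,50,360,190,4,'pics/s11.png')
c=optics.camera('top'); crop(c,282,168,387,248,7,'pics/t11.png')"
```

```text
19.45 [ 461.7 -178.4   47.8] [6.631e-01 7.486e-01 0.000e+00 7.000e-04] [ 0.1  0.7 -1.5] 49.4
q [ 0.91  0.23 -0.64  2.01  0.17  0.95  0.3 ]
jaw 0.121 tilt [ 0.0011 -0.0009]
shift(tool now) [ 1.2 -0.3 24.3]
turn [0.001 0.001 0.001]
shift(after turn) [ 1.1 -0.2 24.3]
```

View pics/s11.png

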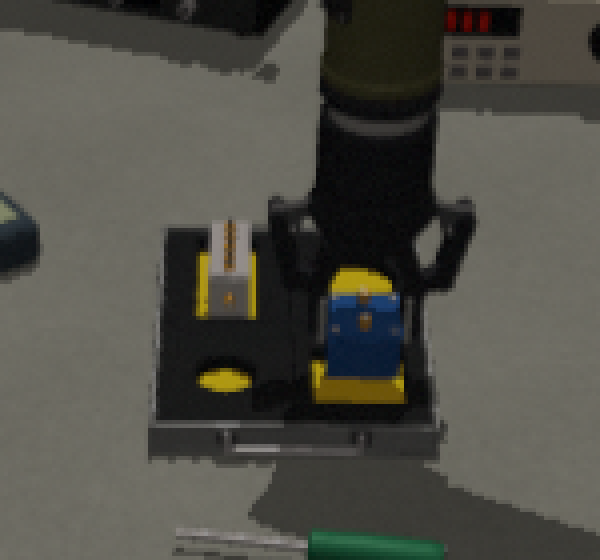

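View pics/t11.png

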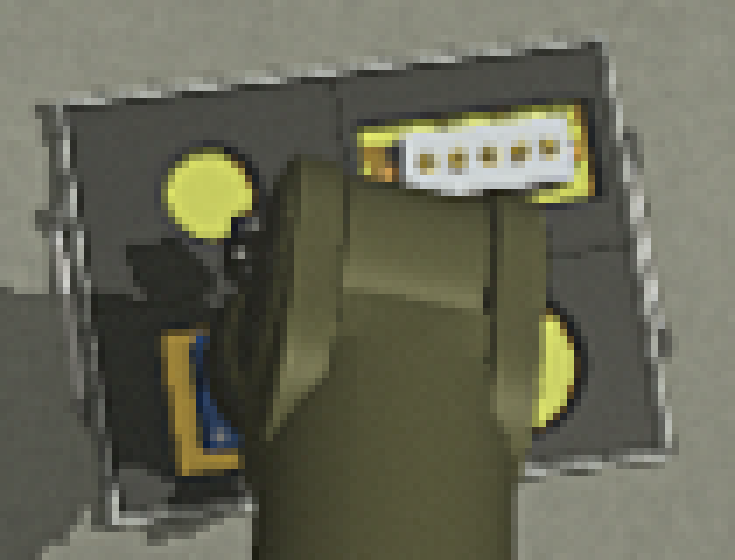

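Request:
play_rows:
  steps:
    - [[0,0,0,1,0,6,150],[0,0,0,0,0,7,150],[0,0,0,0,0,6,150],[0,0,0,0,0,3,150],[0,0,0,0,0,0,150],[0,0,0,0,0,0,150]]

```text
time: 20.3
tool_pos: [461.2, -177.2, 25.2]
tool_rot: [0.663, 0.749, 0.0, 0.0]
wrist_force: [0.6, 0.1, -2.6]
finger_gap: 49.4
```

Request:
play_rows:
  steps:
    - [[0,0,0,0,0,0.7,150],[0,0,0,0,0,0.7,150],[0,0,0,0,0,0.6,150],[0,0,0,0,0,0,150],[0,0,0,0,0,0,150]]

```text
time: 20.92
tool_pos: [461.2, -177.2, 23.8]
tool_rot: [0.663, 0.749, -0.0, 0.0]
wrist_force: [-2.6, 1.3, 5.6]
finger_gap: 49.1
```

Request:
play_rows:
  steps:
    - [[0,0,0,0,0,0,90],[0,0,0,0,0,0,75],[0,0,0,0,0,0,60],[0,0,0,0,0,0,60],[0,0,0,0,0,-10,60],[0,0,0,0,0,-20,60],[0,0,0,0,0,-35,60],[0,0,0,0,0,-40,30]]

```text
time: 21.92
tool_pos: [460.8, -176.9, 129.4]
tool_rot: [0.663, 0.749, -0.0, -0.0]
wrist_force: [-0.3, -0.9, 0.4]
finger_gap: 75.1
```

```bash
python3 g.py 438 332.8 115 0.12;  python3 -c "
from h import *
c=optics.camera('side'); crop(c,210,50,360,190,4,'pics/s12.png')"
```

```text
21.93 [ 460.8 -176.9  129.4] [ 6.629e-01  7.487e-01 -0.000e+00 -2.000e-04] [-0.3 -0.9  0.4] 75.1
q [ 0.94  0.11 -0.66  1.94  0.07  1.12  0.38]
jaw 0.121 tilt [-0.0004  0.0003]
shift(tool now) [508.7  39.1  14.6]
turn [-0.    -0.     0.001]
shift(after turn) [508.7  38.4  14.4]
```

View pics/s12.png

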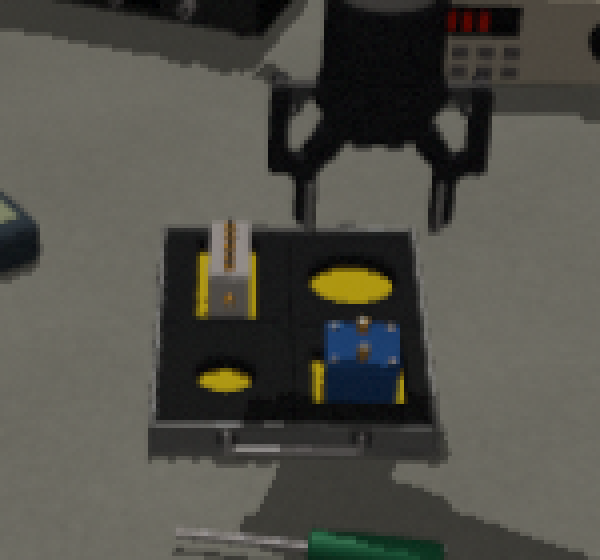

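Request:
play_rows:
  steps:
    - [[0,0,0,35,2,0,0],[0,0,0,52,4,1,0],[0,0,0,54,4,2,0],[0,0,0,54,4,2,0],[0,0,0,54,4,2,0],[0,0,0,54,4,2,0],[0,0,0,54,4,2,0],[0,0,0,54,4,2,0]]

```text
time: 22.98
tool_pos: [441.5, 236.0, 115.8]
tool_rot: [0.663, 0.748, 0.0, 0.001]
wrist_force: [1.6, -0.2, 0.2]
finger_gap: 85.6
```

Request:
play_rows:
  steps:
    - [[0,0,0,50,4,1,0],[0,0,0,35,3,0,0],[0,0,0,13,1,0,0],[0,0,0,0,0,0,0],[0,0,0,0,0,0,0],[0,0,0,0,0,0,0],[0,0,0,0,0,0,0]]

```text
time: 23.85
tool_pos: [437.8, 331.7, 114.1]
tool_rot: [0.664, 0.748, -0.0, 0.0]
wrist_force: [-0.4, -1.0, 0.8]
finger_gap: 85.6
```

```bash
python3 g.py 438 332.8 55 0.12;  python3 -c "
from h import *
c=optics.camera('side'); crop(c,190,185,340,335,4,'pics/s13.png')"
```

```text
23.85 [437.8 331.7 114.1] [ 6.637e-01  7.480e-01 -1.000e-04  4.000e-04] [-0.4 -1.   0.8] 85.6
q [ 0.17  0.36 -1.01  1.82  0.33  1.15 -0.84]
jaw 0.119 tilt [ 0.0004 -0.0008]
shift(tool now) [ 1.2  0.3 59.1]
turn [ 0.     0.001 -0.001]
shift(after turn) [ 1.1  0.3 59.1]
```

View pics/s13.png

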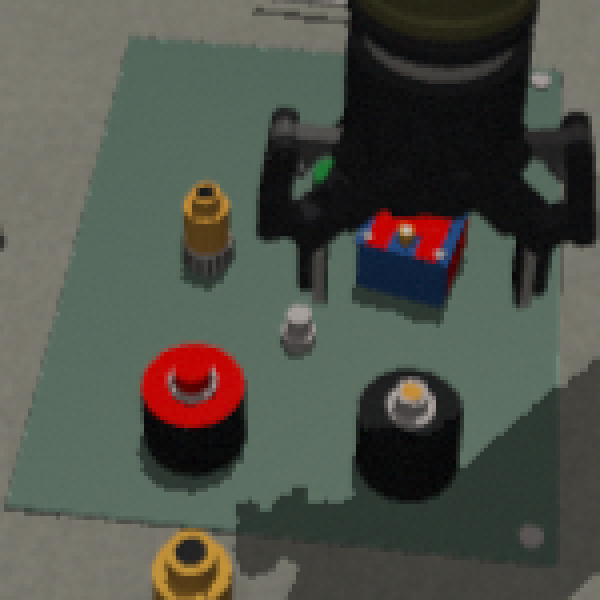

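Request:
play_rows:
  steps:
    - [[0,0,0,1,0,20,0],[0,0,0,0,0,25,0],[0,0,0,0,0,20,0],[0,0,0,0,0,14,0],[0,0,0,0,0,10,0],[0,0,0,0,0,7,0],[0,0,0,0,0,0,0],[0,0,0,0,0,0,0]]

```text
time: 24.9
tool_pos: [437.6, 334.0, 18.6]
tool_rot: [0.663, 0.749, 0.0, 0.0]
wrist_force: [-0.6, 0.2, 0.8]
finger_gap: 85.2
```

```bash
python3 g.py 438 332.8 18 0.12;  python3 -c "
from h import *
c=optics.camera('side'); crop(c,190,185,340,335,4,'pics/s14.png')"
```

```text
24.9 [437.6 334.   18.6] [6.631e-01 7.485e-01 5.000e-04 2.000e-04] [-0.6  0.2  0.8] 85.2
q [ 0.08  0.49 -0.93  1.89  0.47  0.99 -0.93]
jaw 0.121 tilt [0.0009 0.0004]
shift(tool now) [-1.3  0.3  0.6]
turn [ 0.001 -0.     0.001]
shift(after turn) [-1.3  0.3  0.6]
```

View pics/s14.png

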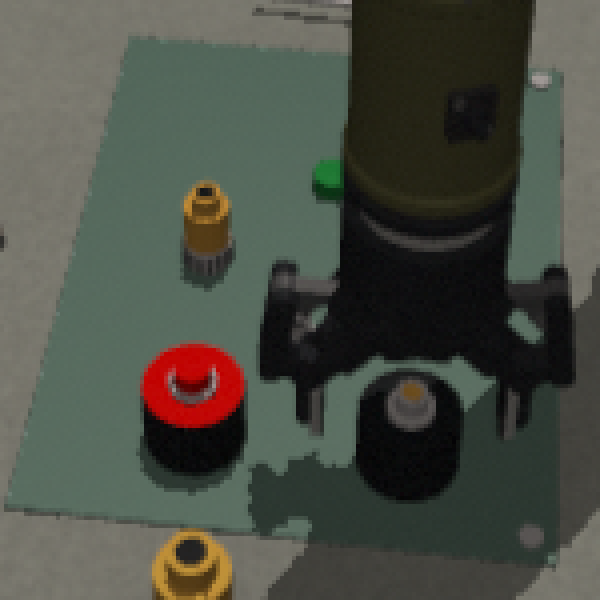

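Request:
play_rows:
  steps:
    - [[0,0,0,-1,0,0,70],[0,0,0,0,0,0,90],[0,0,0,0,0,0,110],[0,0,0,0,0,0,150],[0,0,0,0,0,0,150],[0,0,0,0,0,0,150]]
  squeeze: 40

```text
time: 25.7
tool_pos: [437.7, 332.8, 18.6]
tool_rot: [0.663, 0.749, 0.0, 0.0]
wrist_force: [-0.2, -2.1, 5.3]
finger_gap: 50.9
```

Request:
play_rows:
  steps:
    - [[0,0,0,0,0,-10,150],[0,0,0,0,0,-20,150],[0,0,0,0,0,-30,150],[0,0,0,0,0,-35,150],[0,0,0,0,0,0,150],[0,0,0,0,0,0,150]]

```text
time: 26.45
tool_pos: [437.0, 332.3, 112.9]
tool_rot: [0.663, 0.749, -0.0, 0.0]
wrist_force: [-0.1, -0.0, -3.2]
finger_gap: 51.1
```

```bash
python3 g.py 476 -299 115 0.12;  python3 -c "
from h import *
c=optics.camera('side'); crop(c,190,150,340,300,4,'pics/s15.png')"
```

```text
26.45 [437.  332.3 112.9] [ 6.631e-01  7.486e-01 -3.000e-04  2.000e-04] [-0.1 -0.  -3.2] 51.1
q [ 0.17  0.36 -1.02  1.82  0.34  1.15 -0.84]
jaw 0.121 tilt [-0.0001 -0.0008]
shift(tool now) [-631.4  -37.5   -1.6]
turn [-0.     0.001  0.001]
shift(after turn) [-631.4  -36.9   -2.1]
```

View pics/s15.png

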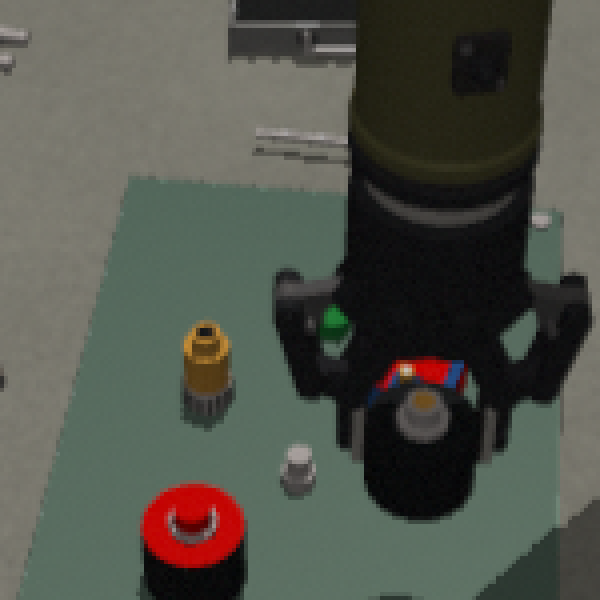

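Request:
play_rows:
  steps:
    - [[0,0,0,-20,-1,0,150],[0,0,0,-40,-2,0,150],[0,0,0,-50,-3,0,150],[0,0,0,-50,-3,0,150],[0,0,0,-50,-3,0,150],[0,0,0,-50,-3,0,150],[0,0,0,-50,-3,0,150],[0,0,0,-50,-3,0,150]]

```text
time: 27.5
tool_pos: [458.9, -28.8, 112.2]
tool_rot: [0.663, 0.749, -0.0, -0.001]
wrist_force: [1.3, 0.0, -2.6]
finger_gap: 50.9
```

Request:
play_rows:
  steps:
    - [[0,0,0,-50,-3,0,150],[0,0,0,-50,-3,0,150],[0,0,0,-50,-3,0,150],[0,0,0,-50,-3,0,150],[0,0,0,-40,-2,0,150],[0,0,0,-25,-1,0,150],[0,0,0,-6,-1,0,150],[0,0,0,0,0,0,150]]

```text
time: 28.5
tool_pos: [476.8, -296.5, 112.7]
tool_rot: [0.663, 0.749, 0.0, -0.001]
wrist_force: [0.0, 0.7, -1.7]
finger_gap: 50.7
```

Request:
play_rows:
  steps:
    - [[0,0,0,0,0,0,150],[0,0,0,0,0,0,150],[0,0,0,0,0,0,150]]

```text
time: 28.88
tool_pos: [476.9, -297.5, 113.3]
tool_rot: [0.663, 0.749, -0.0, 0.0]
wrist_force: [-0.0, -0.4, -1.7]
finger_gap: 50.6
```

```bash
python3 g.py 476 -299 50 0.12;  python3 -c "
from h import *
c=optics.camera('side'); crop(c,210,50,360,190,4,'pics/s16.png')"
```

```text
28.88 [ 476.9 -297.5  113.3] [ 6.627e-01  7.489e-01 -1.000e-04  1.000e-04] [-0.  -0.4 -1.7] 50.6
q [ 1.1   0.29 -0.68  1.8   0.2   1.12  0.48]
jaw 0.122 tilt [ 0.     -0.0004]
shift(tool now) [-1.3 -1.1 63.3]
turn [-0.     0.     0.002]
shift(after turn) [-1.4 -1.1 63.3]
```

View pics/s16.png

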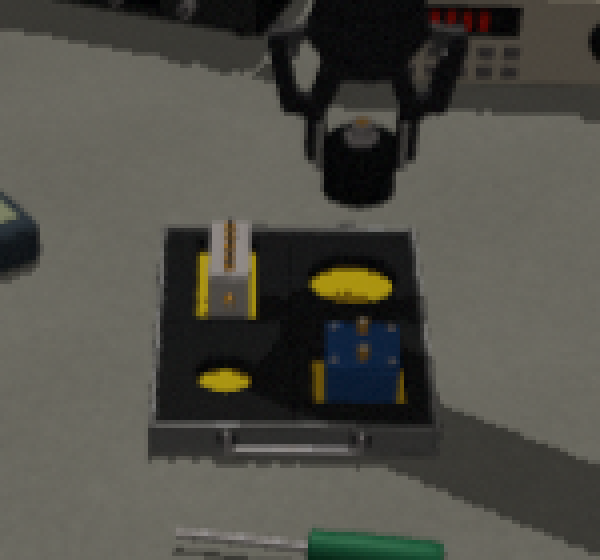

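Load held above its well. Contact TCP height expected ≈23.6.

Request:
play_rows:
  steps:
    - [[0,0,0,-1,-1,15,150],[0,0,0,0,0,25,150],[0,0,0,0,0,18,150],[0,0,0,0,0,7,150],[0,0,0,0,0,0,150],[0,0,0,0,0,0,150],[0,0,0,0,0,0,150]]

```text
time: 29.8
tool_pos: [476.5, -299.6, 48.9]
tool_rot: [0.663, 0.749, -0.0, 0.001]
wrist_force: [0.2, -0.6, -2.3]
finger_gap: 50.6
```

```bash
python3 g.py 476 -299 23.6 0.12;  python3 -c "
from h import *
c=optics.camera('side'); crop(c,210,50,360,190,4,'pics/s17.png')"
```

```text
29.8 [ 476.5 -299.6   48.9] [ 0.6631  0.7486 -0.      0.0008] [ 0.2 -0.6 -2.3] 50.6
q [ 1.07  0.37 -0.65  1.85  0.27  1.01  0.43]
jaw 0.121 tilt [ 0.0012 -0.0011]
shift(tool now) [ 0.7 -0.4 25.3]
turn [0.001 0.001 0.001]
shift(after turn) [ 0.6 -0.4 25.3]
```

View pics/s17.png

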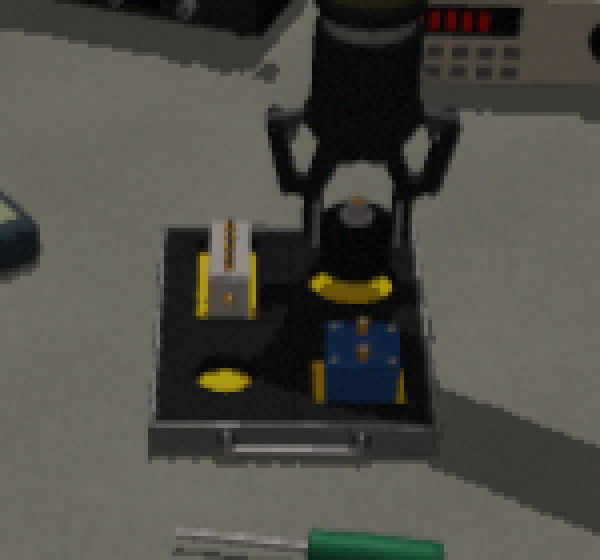

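Request:
play_rows:
  steps:
    - [[0,0,0,0,1,6,150],[0,0,0,0,0,8,150],[0,0,0,0,0,6,150],[0,0,0,0,0,3,150],[0,0,0,0,0,0,150],[0,0,0,0,0,0,150]]

```text
time: 30.6
tool_pos: [477.1, -299.2, 25.3]
tool_rot: [0.663, 0.749, 0.0, 0.0]
wrist_force: [0.6, 0.0, -1.7]
finger_gap: 50.7
```

Request:
play_rows:
  steps:
    - [[0,0,0,0,0,0.7,150],[0,0,0,0,0,0.7,150],[0,0,0,0,0,0.7,150],[0,0,0,0,0,0,150],[0,0,0,0,0,0,150]]

```text
time: 31.22
tool_pos: [476.9, -299.2, 23.6]
tool_rot: [0.663, 0.749, -0.0, 0.0]
wrist_force: [-3.1, 1.2, 5.4]
finger_gap: 50.3
```

Contact. Release and rise.

Request:
play_rows:
  steps:
    - [[0,0,0,0,0,0,90],[0,0,0,0,0,0,75],[0,0,0,0,0,0,60],[0,0,0,0,0,0,60],[0,0,0,0,0,-10,60],[0,0,0,0,0,-20,60],[0,0,0,0,0,-35,60],[0,0,0,0,0,-40,60]]

```text
time: 32.22
tool_pos: [476.9, -299.0, 130.3]
tool_rot: [0.663, 0.749, -0.0, 0.0]
wrist_force: [0.7, 0.4, -0.4]
finger_gap: 65.5
```

```bash
python3 g.py 559.3 214.9 125 0.12;  python3 -c "
from h import *
c=optics.camera('side'); crop(c,210,50,360,190,4,'pics/s18.png')"
```

```text
32.23 [ 476.9 -299.   130.3] [ 6.629e-01  7.487e-01 -0.000e+00  3.000e-04] [ 0.7  0.4 -0.4] 65.5
q [ 1.11  0.28 -0.69  1.78  0.19  1.15  0.49]
jaw 0.121 tilt [ 0.0004 -0.0004]
shift(tool now) [500.1 144.    5.1]
turn [0.    0.    0.001]
shift(after turn) [500.3 143.3   5.3]
```

View pics/s18.png

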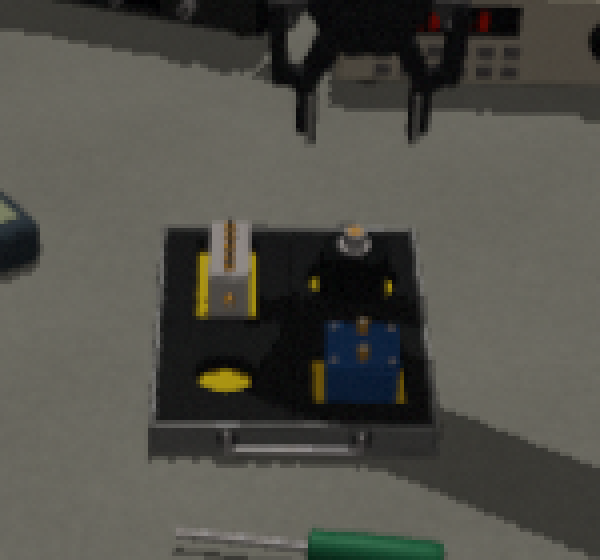

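Request:
play_rows:
  steps:
    - [[0,0,0,30,8,0,60],[0,0,0,50,14,0,60],[0,0,0,52,15,1,60],[0,0,0,52,15,1,60],[0,0,0,52,15,1,60],[0,0,0,52,15,1,60],[0,0,0,52,15,1,60],[0,0,0,52,15,0,60]]

```text
time: 33.28
tool_pos: [541.5, 105.1, 124.5]
tool_rot: [0.663, 0.748, 0.0, 0.001]
wrist_force: [0.9, -0.3, -0.2]
finger_gap: 65.7
```

Request:
play_rows:
  steps:
    - [[0,0,0,50,15,0,60],[0,0,0,40,12,0,60],[0,0,0,18,5,0,60],[0,0,0,0,0,0,60],[0,0,0,0,0,0,60],[0,0,0,0,0,0,60],[0,0,0,0,0,0,60]]

```text
time: 34.15
tool_pos: [559.7, 213.4, 123.1]
tool_rot: [0.664, 0.748, -0.0, 0.0]
wrist_force: [0.3, -0.1, 0.2]
finger_gap: 65.6
```

```bash
python3 g.py 559.3 214.9 60 0.12;  python3 -c "
from h import *
c=optics.camera('side'); crop(c,190,150,340,300,4,'pics/s19.png')"
```

```text
34.15 [559.7 213.4 123.1] [ 6.637e-01  7.480e-01 -2.000e-04  3.000e-04] [ 0.3 -0.1  0.2] 65.6
q [ 0.31  0.43 -0.9   1.69  0.36  1.2  -0.55]
jaw 0.119 tilt [ 0.0002 -0.0007]
shift(tool now) [ 1.6 -0.3 63.1]
turn [ 0.     0.001 -0.001]
shift(after turn) [ 1.6 -0.3 63.1]
```

View pics/s19.png

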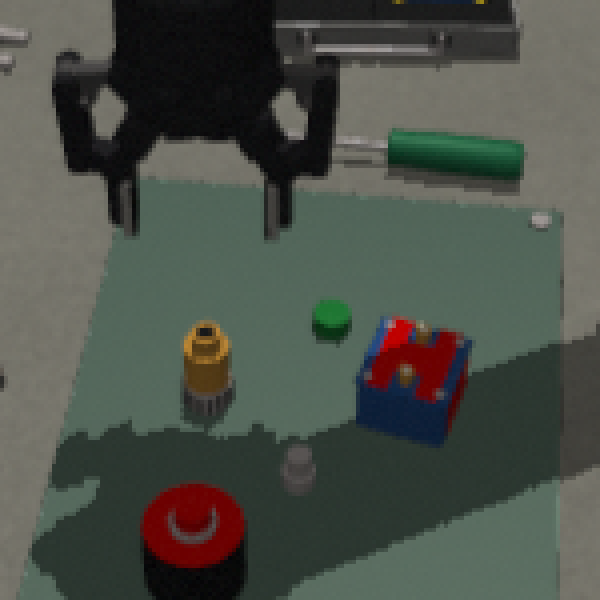

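Request:
play_rows:
  steps:
    - [[0,0,0,1.5,0,20,60],[0,0,0,0,0,25,60],[0,0,0,0,0,22,60],[0,0,0,0,0,16,60],[0,0,0,0,0,12,60],[0,0,0,0,0,8,60],[0,0,0,0,0,0,60],[0,0,0,0,0,0,60]]

```text
time: 35.2
tool_pos: [559.8, 216.4, 20.6]
tool_rot: [0.663, 0.749, 0.001, 0.0]
wrist_force: [-0.6, 0.6, 0.0]
finger_gap: 65.2
```

```bash
python3 g.py 559.3 214.9 20 0.12;  python3 -c "
from h import *
c=optics.camera('side'); crop(c,190,150,340,300,4,'pics/s20.png')"
```

```text
35.2 [559.8 216.4  20.6] [6.631e-01 7.486e-01 5.000e-04 3.000e-04] [-0.6  0.6  0. ] 65.2
q [ 0.25  0.55 -0.83  1.77  0.47  1.03 -0.63]
jaw 0.121 tilt [0.0011 0.0004]
shift(tool now) [-1.4 -0.7  0.6]
turn [ 0.001 -0.     0.001]
shift(after turn) [-1.4 -0.7  0.6]
```

View pics/s20.png

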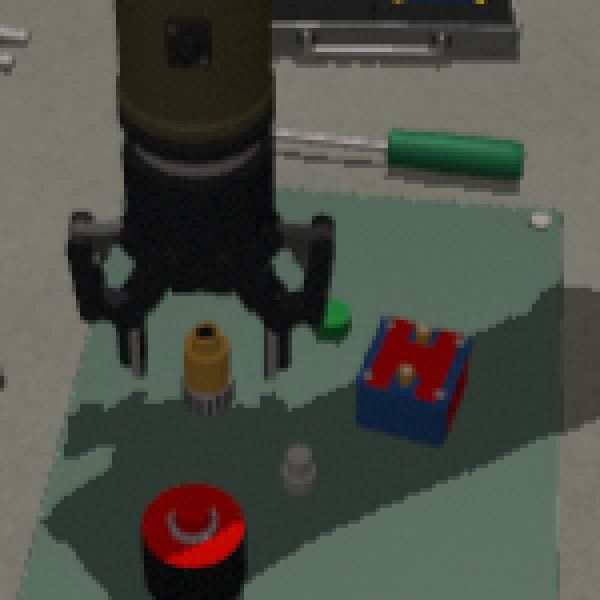

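Request:
play_rows:
  steps:
    - [[0,0,0,-1,-0.5,0,120],[0,0,0,0,0,0,150],[0,0,0,0,0,0,170],[0,0,0,0,0,0,190],[0,0,0,0,0,0,220],[0,0,0,0,0,0,220],[0,0,0,0,0,0,220],[0,0,0,0,0,0,220]]
  squeeze: 35

```text
time: 36.25
tool_pos: [559.1, 215.1, 20.2]
tool_rot: [0.663, 0.749, 0.0, 0.0]
wrist_force: [0.5, -0.1, 3.5]
finger_gap: 23.7
```

Request:
play_rows:
  steps:
    - [[0,0,0,0,0,-10,220],[0,0,0,0,0,-20,220],[0,0,0,0,0,-30,220],[0,0,0,0,0,-30,220],[0,0,0,0,0,0,220],[0,0,0,0,0,0,220]]

```text
time: 37.0
tool_pos: [558.6, 214.8, 109.9]
tool_rot: [0.663, 0.749, -0.0, 0.0]
wrist_force: [0.1, -0.5, -0.8]
finger_gap: 23.4
```

```bash
python3 g.py 553 -166.6 112 0.12;  python3 -c "
from h import *
c=optics.camera('side'); crop(c,190,120,340,270,4,'pics/s21.png')"
```

```text
37.0 [558.6 214.8 109.9] [ 6.631e-01  7.485e-01 -3.000e-04  1.000e-04] [ 0.1 -0.5 -0.8] 23.4
q [ 0.31  0.45 -0.89  1.7   0.37  1.17 -0.57]
jaw 0.121 tilt [-0.0002 -0.0006]
shift(tool now) [-377.9  -51.6   -1.9]
turn [-0.     0.001  0.001]
shift(after turn) [-377.9  -51.2   -2.1]
```

View pics/s21.png

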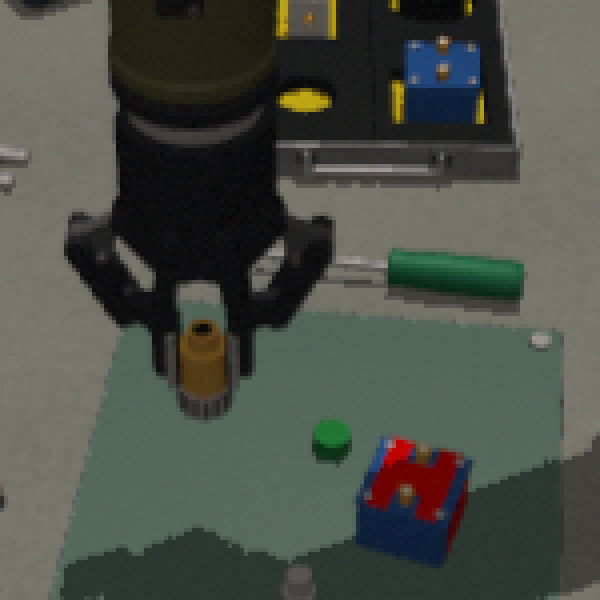

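Request:
play_rows:
  steps:
    - [[0,0,0,-20,-3,0,220],[0,0,0,-40,-5,0,220],[0,0,0,-50,-7,0,220],[0,0,0,-50,-7,0,220],[0,0,0,-50,-7,0,220],[0,0,0,-50,-7,0,220],[0,0,0,-50,-7,0,220],[0,0,0,-40,-5,0,220]]

```text
time: 38.05
tool_pos: [552.2, -140.7, 108.7]
tool_rot: [0.664, 0.748, -0.001, -0.001]
wrist_force: [0.4, 0.1, -1.0]
finger_gap: 24.1
```

Request:
play_rows:
  steps:
    - [[0,0,0,-20,-2,0,220],[0,0,0,-8,-1,0,220],[0,0,0,0,0,0,220],[0,0,0,0,0,0,220],[0,0,0,0,0,0,220],[0,0,0,0,0,0,220]]

```text
time: 38.8
tool_pos: [554.0, -165.6, 110.1]
tool_rot: [0.663, 0.749, 0.0, 0.0]
wrist_force: [0.6, 0.2, -0.5]
finger_gap: 23.6
```

```bash
python3 g.py 553 -166.6 55 0.12
```

```text
38.8 [ 554.  -165.6  110.1] [6.626e-01 7.490e-01 0.000e+00 1.000e-04] [ 0.6  0.2 -0.5] 23.6
q [ 0.92  0.36 -0.8   1.76  0.29  1.14  0.15]
jaw 0.122 tilt [ 0.0001 -0.0001]
shift(tool now) [-0.9 -1.2 55.1]
turn [0.    0.    0.002]
shift(after turn) [-0.9 -1.2 55.1]
```

Expected contact TCP z = 8+17.2 ≈ 25.2.

Request:
play_rows:
  steps:
    - [[0,0,0,-1,-1,15,220],[0,0,0,0,0,22,220],[0,0,0,0,0,16,220],[0,0,0,0,0,7,220],[0,0,0,0,0,0,220],[0,0,0,0,0,0,220],[0,0,0,0,0,0,220]]

```text
time: 39.67
tool_pos: [553.6, -167.6, 50.7]
tool_rot: [0.663, 0.749, 0.0, 0.001]
wrist_force: [0.1, -0.4, -2.1]
finger_gap: 23.5
```

```bash
python3 g.py 553 -166.6 25.2 0.12;  python3 -c "
from h import *
c=optics.camera('side'); crop(c,210,50,360,190,4,'pics/s22.png')"
```

```text
39.67 [ 553.6 -167.6   50.7] [6.631e-01 7.486e-01 1.000e-04 6.000e-04] [ 0.1 -0.4 -2.1] 23.5
q [ 0.89  0.43 -0.77  1.81  0.35  1.04  0.11]
jaw 0.121 tilt [ 0.0011 -0.0006]
shift(tool now) [ 1.1 -0.5 25.5]
turn [0.001 0.001 0.001]
shift(after turn) [ 1.1 -0.4 25.5]
```

View pics/s22.png

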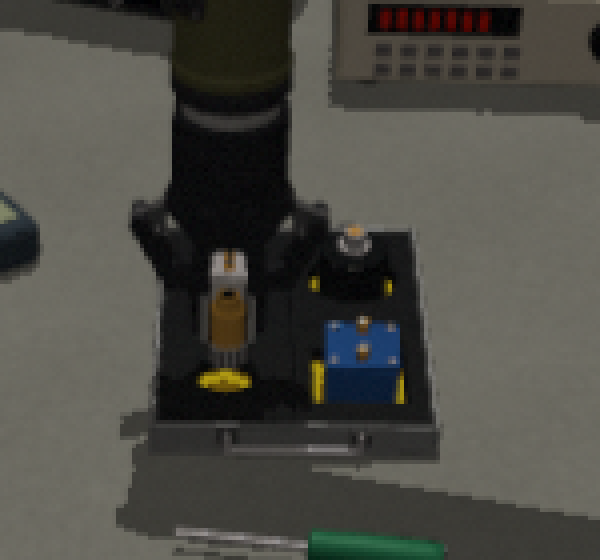

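Request:
play_rows:
  steps:
    - [[0,0,0,1,0.5,6,220],[0,0,0,0,0,8,220],[0,0,0,0,0,6,220],[0,0,0,0,0,3,220],[0,0,0,0,0,0,220],[0,0,0,0,0,0,220]]

```text
time: 40.48
tool_pos: [553.6, -166.4, 27.2]
tool_rot: [0.663, 0.749, 0.0, 0.0]
wrist_force: [-0.6, -0.3, -1.3]
finger_gap: 24.2
```

Request:
play_rows:
  steps:
    - [[0,0,0,0,0,0.7,220],[0,0,0,0,0,0.7,220],[0,0,0,0,0,0.7,220],[0,0,0,0,0,0,220],[0,0,0,0,0,0,220]]

```text
time: 41.1
tool_pos: [553.5, -166.4, 25.2]
tool_rot: [0.663, 0.749, -0.0, 0.0]
wrist_force: [-0.9, 0.9, 2.2]
finger_gap: 24.1
```

Request:
play_rows:
  steps:
    - [[0,0,0,0,0,0.3,175],[0,0,0,0,0,0,150],[0,0,0,0,0,0,130],[0,0,0,0,0,0,125],[0,0,0,0,0,-10,125],[0,0,0,0,0,-20,125],[0,0,0,0,0,-35,125],[0,0,0,0,0,-50,125]]

```text
time: 42.1
tool_pos: [552.9, -166.2, 141.3]
tool_rot: [0.663, 0.749, -0.0, -0.0]
wrist_force: [0.9, -0.9, 0.4]
finger_gap: 43.4
```

Request:
play_rows:
  steps:
    - [[0,0,0,0,0,-50,125],[0,0,0,50,-10,0,125],[0,0,0,50,-10,0,125],[0,0,0,50,-10,0,125],[0,0,0,0,0,0,125],[0,0,0,0,0,0,125]]

```text
time: 42.85
tool_pos: [506.0, -21.5, 190.8]
tool_rot: [0.663, 0.749, -0.0, 0.001]
wrist_force: [-0.1, -1.1, -0.8]
finger_gap: 43.2
```

```bash
python3 -c "
from h import *
st()
c=optics.camera('side'); crop(c,190,70,340,300,2,'pics/x.png'); crop(c,210,50,360,190,4,'pics/s23.png')
cv2.imwrite('pics/sfull.png',cv2.resize(c['color'][:,:,::-1],(800,600)))
c=optics.camera('top'); cv2.imwrite('pics/t23.png',cv2.resize(c['color'][150:270,130:390,::-1],None,fx=3,fy=3,interpolation=0))"
```

```text
42.85 [506.  -21.5 190.8] [ 6.629e-01  7.487e-01 -2.000e-04  1.300e-03] [-0.1 -1.1 -0.8] 43.2
```

View pics/s23.png

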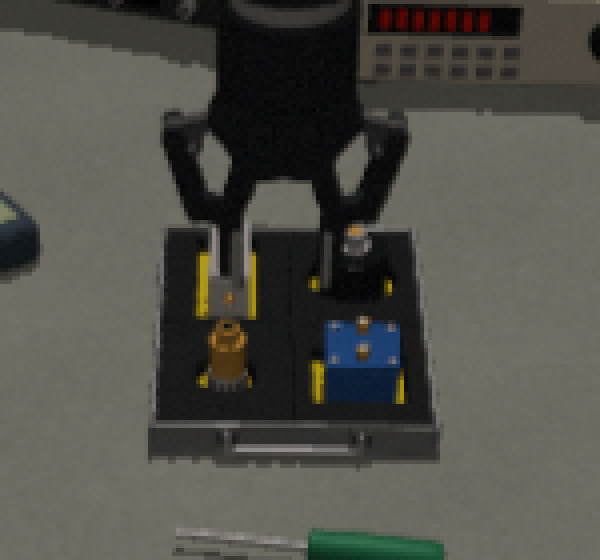

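View pics/t23.png

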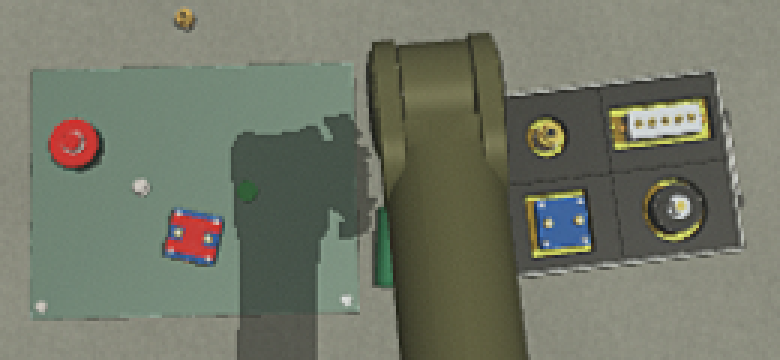

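View pics/sfull.png

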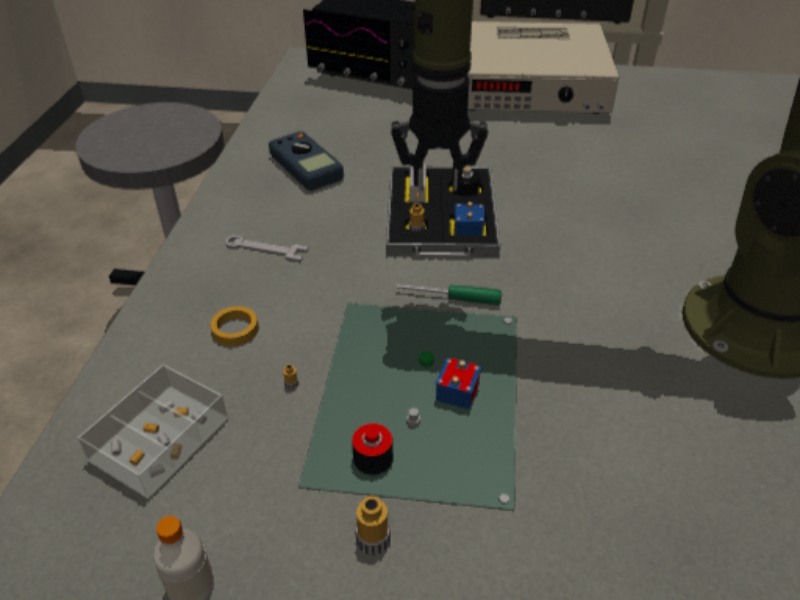

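Request:
play_rows:
  steps:
    - [[0,0,0,0,0,0,125],[0,0,0,0,0,0,125],[0,0,0,0,0,0,125],[0,0,0,0,0,0,125]]

```text
time: 43.45
tool_pos: [505.5, -21.2, 189.5]
tool_rot: [0.663, 0.749, -0.0, -0.0]
wrist_force: [0.0, 1.0, -0.8]
finger_gap: 43.7
```

```bash
python3 -c "
from h import *
s=st(); print(np.abs(s['qvel']).max()); print(robot.finish_job())"
```

```text
43.45 [505.5 -21.2 189.5] [ 6.631e-01  7.485e-01 -0.000e+00 -1.000e-04] [ 0.   1.  -0.8] 43.7
0.0017364118948881306
the job is handed in; nothing more can be done
None
```

I packed the good filter, amplifier, load and middle-sized attenuator into their recesses, in that order. The job was handed in at 43.5 s, with the arm still and clear of everything.

- **Set-down:** each part was lowered slowly until it touched the recess floor. The wrist force readings on contact were 2 to 6 N, at the tool heights expected for full seating.
- **Final pictures:** the top and side views show all four parts upright and inside their recesses. Both red-tagged parts are where they started on the mat, and the loose items and other attenuators look undisturbed.
- **Off-centre amplifier:** in the side view it looks a few mm to one side of its square, with a wider yellow strip on its left, but it sits fully in the recess.
- **Camera disagreement:** when I located the filter, the two cameras differed by about 6 mm in y. I used the top view, and the grasp fitted.

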